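# Load the tilted post-holder crate and close its bail

### The job

Put the two spare post holders that stand on the bench into the two free cells of the tilted blue crate, one to a cell: lower each one gently, foot first, until it stands on the floor of its cell, and leave the holder that is already in the crate in its place. Then swing the crate's retaining bail from its folded-back position all the way up over the holders to its stop. Do not push the red adapter or the memory stick about.

Things in the scene. Friction and masses are not known exactly. Their poses are not given: they have to be found in the camera images.
- holder_a: Spare post holder: black cylinder 25.6 mm across (6 to 76 mm high) on a steel foot 31 mm across, bare 12.6 mm steel post above it to 98 mm; 0.2 kg; upright on the bench. A 12 mm thumbscrew at 64 mm height points to its own -x, to 30 mm from the axis. Origin on the underside, 5 mm to -x of the axis; z up. Grip the black body at 72 mm, fingers closing along its y.
- holder_b: Second holder, the same as holder_a, standing on the bench at the start.
- holder_c: Third holder, the same as holder_a, already standing in one of the crate's three cells (which one varies).
- foot_a (a point): Centre of the underside of holder_a's foot, on the cylinder's axis.
- foot_b (a point): The same point of holder_b.
- foot_c (a point): The same point of holder_c.
- crate: Blue crate, 48 x 154 x 54 mm, walls and floor 4 mm: a row of three cells 40 (x) by 46 mm (y), 50 mm deep. Fixed on a grey stand, tilted 30 degrees, its mouths leaning towards the robot. Origin at the centre of its underside; z out of the cells' mouths along their depth; y along the row; x square to the row, away from the robot and rising. A 2 mm green pad lies in each free cell.
- cell0 (a point): Centre of the floor of the first cell, at y = +50 mm in the crate's frame (under the pad if there is one). Cells are 50 mm apart.
- cell1 (a point): The same for the middle cell, y = 0.
- cell2 (a point): The same for the third cell, y = -50 mm.
- bail (a joint): Hinge of the steel retaining bail, a U of 8 mm bar, 168 mm wide, pivoted on the crate's ends about its y axis. 0 = standing along the crate's z over the middle of the cells, against its stop; about 1.6 rad = folded back to the crate's +x. It stays where it is left (stiff hinge, 1 to 3 N at the bar).
- bail_grip (a point): Middle of the bail's cross bar, 88 mm from the hinge line, where a round orange sleeve of 13 mm diameter and 70 mm length (along the crate's y) can be pinched and turns between the fingers.
- bail_hinge (a point): Middle of the bail's hinge line, 44 mm above the crate's origin along the crate's z.
- red_adapter: Red plug-in adapter, 30 x 57 x 12 mm, lying on the bench between the holders: to be left alone. Origin at the centre of its underside.
- usb_stick: Red memory stick, 18 x 54 x 8 mm, lying on the bench: to be left alone. Origin at the centre of its underside.
Things that resemble listed ones, but are neither listed nor needed, are in the scene too. Leave any yellow look-alike of the holder_a alone.

How it is judged:
By the outcome, as a careful person would: the job done as asked, in the order asked, and still so for the second after the job is handed in, with the robot touching nothing.
It also fails if it takes over 64 s, if anything falls off the work surface, if the arm or the gripper's body presses on something with over 40 N, if the wrist force passes 120 N, or if a joint passes its speed limit or range.

### The arm

A 7-joint arm with a two-finger parallel gripper is mounted at the origin on a cart in front of the work surface, level with it; the furniture and walls round the work are solid. World frame = base frame: x ahead of the robot, y to its left, z up, the work surface at z = 0. Lengths are in m, angles in rad, forces in N, time in s.
With the tool pointing down it reaches from about 0.425 to 1.025 m from the base axis. Payload 9.4 kg.
Tool frame: the origin (TCP) lies midway between the tips of the shut fingers; the grasp point (between the pads) lies grip_point_offset behind it (grip_point_offset is the distance from the TCP to the grasp point, in m); z points along the fingers, y is the line along which they close (so a half turn about z gives the same grasp; the last joint's range is limited). The gripper opens to 85 mm and grips with 20 to 120 N. Pads are 22 mm wide; open, the fingers measure 114 mm over their backs; the gripper's body (76 mm by 85 mm) begins 54 mm behind the grasp point. The pads swing forward as they close: fully open they stand 13 mm farther back than shut.
Start: joints at [1.272, 0.599, -0.003, 1.599, 0.002, 0.943, -0.08], TCP at [0.159, -0.707, 0.231] pointing down, gripper open.
Joint ranges: [-2.57, 2.57], [-0.35, 1.97], [-1.29, 1.29], [0.11, 2.56], [-1.05, 4.19], [0.11, 1.86], [-2.63, 2.63]. Speed limits (rad/s): [2.22, 2.22, 3.01, 3.01, 3.14, 3.14, 3.14].

### API

Orientations are given as a unit quaternion [x, y, z, w].
In Python, from bench import sense, camera, camera_model, sign_off, silhouettes, grip_point_offset gives the robot as it stands.
- The arm moves only by the tool jog_arm, never from a script. Its argument "moves" is a list of rows, each a list of 3 entries, a list of its own where there are three numbers: the shift along the tool's x, y, z scaled (see below), then the turn, a rotation vector about the tool's x, y, z scaled (see below), then the finger opening in mm, from 0 to 85.4. A call has 1 to 5 rows; each row is the pose to reach, as a shift and turn from the pose commanded when the call began, along the tool's axes at that moment; what a row does not reach only later rows make up. The controller multiplies each number of a shift by 0.5 m and each number of a turn by 1.5 rad. A row lasts 1/12 s, in which the tool goes at most 41.7 mm and 7.16 degrees, less where a joint would pass 70% of its speed; a pose out of reach is approached as far as the arm can. A call with a number of a shift or a turn outside -1 to 1 is refused whole. A call with a gripper value outside its range is refused whole. The fingers move at their own pace and stop on an object; the grip force is fixed at half the most. Time passes only in rows, so rows that repeat a pose let the fingers close. It gives the time, the measured TCP pose, the force, the opening and the grip force at its end, in the units of the state.
- sense(): the state, without advancing time (a new reading comes with each control period).
- camera(name): name is "side" or "top" or "wrist"; returns the picture (400x640x3 uint8, red, green, blue); there is no depth.
- camera_model(name): a dict with "fx", "fy", "cx", "cy" (pixels), "view" (4x4, takes a point from world to camera coordinates). Camera axes: x right, y up, looking along -z (the intrinsics and any distortion apply to the point x, -y, -z); pixel columns grow to the right and rows downward; lengths in m; the calibration is good to about 2 mm. A picture is of the moment at which its call begins: read the wrist's pose just before it. camera_model takes no time and is no camera call; for the wrist camera it gives the pose at the moment of the call.
- sign_off(): hands the job in; it is judged then, once.
Trained networks look in the newest picture that a camera, given by its name, has taken for a name from the list of things; names that differ only in an ending like _2 or _b are one class to them, and where a whole thing is asked for, a point or a joint stands for the part that bears it (a point fixed in the world has none). Each returns a list of dicts, best first, with "confidence" (0 to 1); they miss things now and then, are a little off and sometimes report something else, mostly with a low value. They report only what shows in the picture. A call takes as long as a camera call. They do not tell look-alikes from the thing itself.
- silhouettes(camera, thing): "mask" (400x640 bool, what is visible of it) and "xy" ([column, row] in pixels, amid what is visible of it).
The state is a dict: "clock": time; "q": joint angles; "joint_velocities": joint speeds; "joint_torque": joint torques, N m; "position": TCP position; "orientation": TCP orientation; "ft_force": force on the tool from outside, world axes, zero at the start; "moment": the same for the moment, N m; "gripper_width": finger opening in m; "grasp_force": force on a finger pad.
Only numpy, scipy, OpenCV 4.12 (cv2) and the standard library are available. Lean on these libraries where they do the work, as an engineer would, in place of code of your own. Each camera call takes 0.05 s, during which the arm holds its last target. There are 200 camera calls.

## Working session

There is one attempt and no reset: what is moved stays moved. The work goes in short steps, Python scripts to look and compute and a tool call to move; the robot and the scene stay as the last step left them, time stands still between calls to the robot, and variables do not carry over. Pictures are saved under pics/ and viewed, at most 10 in all, crops included, and the job is handed in when it is done.

Besides the shell and the picture viewer there is one more tool, called after "Emit:" by a JSON object that holds its "fn" and its "kwargs", one argument or row to a line. jog_arm: Moves the arm, as the interface text tells. Shifts and turns lie within -1 to 1; 1 stands for 0.5 m of shift or 1.5 rad of turn. Its arguments: {"type":"object","properties":{"moves":{"type":"array"}},"required":["moves"]}

```bash
mkdir -p pics; ls; cat > h.py <<'E'
import numpy as np, cv2
from bench import *
from scipy.spatial.transform import Rotation as R
def shot(n,f=None):
    im=camera(n)
    if f: cv2.imwrite('pics/'+f,im[:,:,::-1])
    return im
def proj(m,P):
    P=np.atleast_2d(P); c=P@m['view'][:3,:3].T+m['view'][:3,3]
    return np.c_[m['cx']+m['fx']*c[:,0]/-c[:,2], m['cy']+m['fy']*-c[:,1]/-c[:,2]]
def ray(m,uv):
    V=np.asarray(m['view']); d=np.array([(uv[0]-m['cx'])/m['fx'],-(uv[1]-m['cy'])/m['fy'],-1.])
    d=V[:3,:3].T@d; return -V[:3,:3].T@V[:3,3], d/np.linalg.norm(d)
def tri(rs):
    A=sum(np.eye(3)-np.outer(d,d) for o,d in rs); b=sum((np.eye(3)-np.outer(d,d))@o for o,d in rs)
    return np.linalg.solve(A,b)
def onz(m,uv,z):
    o,d=ray(m,uv); return o+d*(z-o[2])/d[2]
E
python3 - <<'E'
from h import *
s=sense(); print({k:np.round(v,3) for k,v in s.items()}, grip_point_offset)
for n in('side','top','wrist'):
    m=camera_model(n); print(n,{k:(np.round(v,3).tolist()) for k,v in m.items()})
    shot(n,n+'0.png')
    for t in('holder_a','crate','bail','bail_grip','red_adapter','usb_stick'):
        for r in silhouettes(n,t): print(n,t,round(r['confidence'],2),np.round(r['xy']),r['mask'].sum())
a=[cv2.imread(f'pics/{n}0.png') for n in('side','top')]
cv2.imwrite('pics/st.png',cv2.resize(np.vstack(a),(480,600)))
E
```

```text
pics
{'clock': np.float64(0.0), 'q': array([ 1.272,  0.6  , -0.003,  1.6  ,  0.002,  0.943, -0.08 ]), 'joint_velocities': array([ 0.001,  0.   ,  0.   , -0.001, -0.002,  0.001, -0.   ]), 'joint_torque': array([ 1.0000e-03, -7.7645e+01,  1.5650e+00, -2.5801e+01,  1.2000e-02,
        9.0000e-03, -0.0000e+00]), 'position': array([ 0.159, -0.707,  0.23 ]), 'orientation': array([ 0.994,  0.111, -0.   , -0.001]), 'ft_force': array([-0.477,  0.259, -0.803]), 'moment': array([ 0.029, -0.041, -0.03 ]), 'grasp_force': np.float64(0.0), 'gripper_width': np.float64(0.085)} 0.0187
side {'fx': 371.822, 'fy': 371.822, 'cx': 319.61, 'cy': 202.37, 'view': [[0.956, -0.292, 0.006, -0.445], [0.157, 0.53, 0.834, -0.173], [-0.247, -0.796, 0.552, -0.848], [0.0, 0.0, 0.0, 1.0]]}
side holder_a 0.74 [436. 314.] 555
side holder_a 0.59 [257. 201.] 276
side holder_a 0.56 [381. 245.] 380
side holder_a 0.48 [289. 177.] 176
side crate 0.76 [314. 189.] 1237
side bail 0.66 [329. 167.] 353
side bail 0.61 [400. 284.] 277
side bail_grip 0.76 [324. 170.] 311
side red_adapter 0.86 [397. 282.] 304
side usb_stick 0.53 [432. 347.] 257
top {'fx': 506.291, 'fy': 506.291, 'cx': 319.335, 'cy': 201.213, 'view': [[0.023, -1.0, 0.014, -0.059], [0.995, 0.025, 0.092, -0.499], [-0.092, 0.012, 0.996, -1.354], [0.0, 0.0, 0.0, 1.0]]}
top crate 0.86 [266. 186.] 348
top crate 0.67 [251. 176.] 283
top bail 0.83 [253. 174.] 296
top bail_grip 0.54 [250. 177.] 275
top red_adapter 0.6 [374. 169.] 210
top usb_stick 0.65 [435. 182.] 109
wrist {'fx': 301.884, 'fy': 301.884, 'cx': 316.417, 'cy': 201.589, 'view': [[0.221, -0.975, 0.001, -0.725], [0.942, 0.213, -0.261, 0.034], [0.254, 0.058, 0.965, -0.377], [0.0, 0.0, 0.0, 1.0]]}
```

View pics/side0.png

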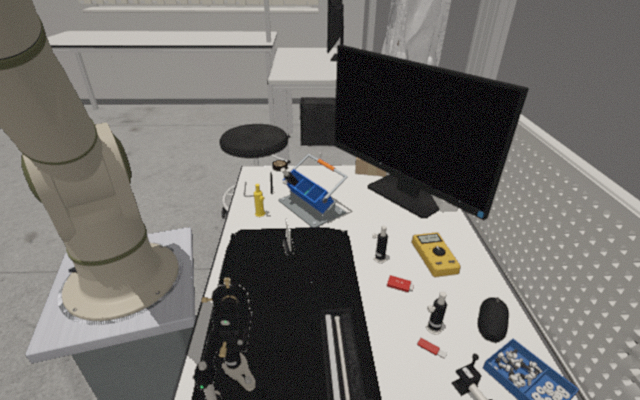

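View pics/top0.png

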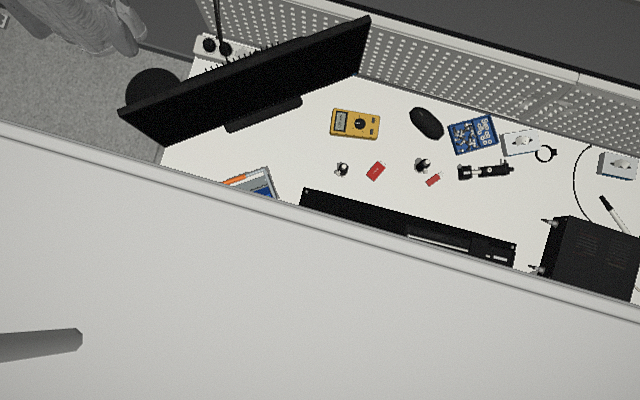

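Side view: holder-like things are a black holder at (381,245), another at (436,314), a yellow look-alike at (257,201), and holder_c in the crate at (289,177). The two black bench ones are wanted; the top view shows them at (341,169) and (422,165), with the adapter between at (376,170). The crate is at (314,189) with its bail folded back (orange sleeve ~(326,164)).

```bash
python3 - <<'E'
from h import *
S=camera_model('side');T=camera_model('top')
for n,us,ut in(('A post top',(383,228),(343,165)),('B post top',(442,295),(424,160)),('adapter',(400,284),(376,171)),('usb',(432,347),(434,180)),('orange',(326,164),(249,178)),('shelfcorner..box',(231,232),(304,190))):
    p=tri([ray(S,us),ray(T,ut)]);print(n,p.round(3),proj(S,p)[0].round(),proj(T,p)[0].round())
for n,us in(('Afoot',(381,260)),('Bfoot',(435,329)),('yellow foot',(259,215)),('stand near corner',(318,222)),('stand',(351,210)),('stand l',(280,200)),('boxright',(357,232)),('boxfrontright',(378,398))): print(n,onz(S,us,0).round(3))
a=cv2.imread('pics/side0.png')[130:350,240:520]; b=cv2.imread('pics/top0.png')[140:260,220:480]
a=cv2.resize(a,None,fx=2,fy=2,interpolation=2)[:, :560]; cr=cv2.resize(cv2.imread('pics/side0.png')[145:235,235:365],(780,540),interpolation=2)
cv2.imwrite('pics/c1.png',cr)
E
```

```text
A post top [ 0.588 -0.105  0.092] [384. 228.] [343. 166.]
B post top [ 0.609 -0.318  0.086] [443. 295.] [424. 160.]
adapter [ 0.59  -0.203  0.007] [400. 284.] [376. 171.]
usb [ 0.571 -0.365  0.007] [431. 347.] [434. 179.]
orange [0.533 0.133 0.148] [330. 164.] [248. 182.]
shelfcorner..box [ 0.383 -0.017  0.114] [288. 214.] [307. 244.]
Afoot [ 0.587 -0.112  0.   ]
Bfoot [ 0.605 -0.327  0.   ]
yellow foot [0.334 0.159 0.   ]
stand near corner [0.485 0.08  0.   ]
stand [0.594 0.108 0.   ]
stand l [0.407 0.219 0.   ]
boxright [0.572 0.007 0.   ]
boxfrontright [ 0.439 -0.421  0.   ]
```

View pics/c1.png

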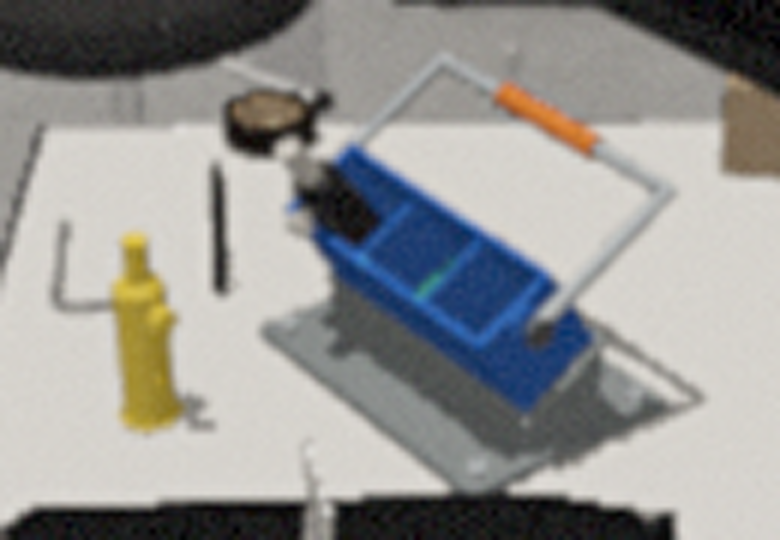

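Emit:
{"fn": "jog_arm", "kwargs": {
  "moves": [
    [[0.256,-0.255,-0.05],[0,0,0],85],
    [[0.256,-0.255,-0.05],[0,0,0],85],
    [[0.256,-0.255,-0.05],[0,0,0],85],
    [[0.256,-0.255,-0.05],[0,0,0],85],
    [[0.256,-0.255,-0.05],[0,0,0],85]
  ]
}}

```text
clock: 1.47
position: [0.2602, -0.55, 0.2572]
orientation: [0.994, 0.113, 0.001, -0.001]
ft_force: [1.0, -0.1, -0.7]
gripper_width: 0.0852
grasp_force: 0.0
```

Emit:
{"fn": "jog_arm", "kwargs": {
  "moves": [
    [[0.256,-0.255,-0.05],[0,0,0],85],
    [[0.256,-0.255,-0.05],[0,0,0],85],
    [[0.256,-0.255,-0.05],[0,0,0],85],
    [[0.256,-0.255,-0.05],[0,0,0],85],
    [[0.256,-0.255,-0.05],[0,0,0],85]
  ]
}}

```text
clock: 1.88
position: [0.3565, -0.3975, 0.2823]
orientation: [0.994, 0.113, 0.001, -0.0]
ft_force: [0.3, -0.1, -0.9]
gripper_width: 0.0846
grasp_force: 0.0
```

Emit:
{"fn": "jog_arm", "kwargs": {
  "moves": [
    [[0.256,-0.255,0],[0,0,0],85],
    [[0.256,-0.255,0],[0,0,0],85],
    [[0.256,-0.255,0],[0,0,0],85],
    [[0.256,-0.255,0],[0,0,0],85],
    [[0.256,-0.255,0],[0,0,0],85]
  ]
}}

```text
clock: 2.3
position: [0.4532, -0.2443, 0.2817]
orientation: [0.994, 0.114, 0.001, -0.001]
ft_force: [0.7, 0.8, 0.2]
gripper_width: 0.0854
grasp_force: 0.0
```

```bash
python3 - <<'E'
from h import *
np.set_printoptions(suppress=True)
m=camera_model('wrist'); shot('wrist','w1.png'); import pickle; pickle.dump(m,open('w1.pkl','wb'))
for t in('holder_a','foot_a','red_adapter','usb_stick','crate'):
    for r in silhouettes('wrist',t):
        ys,xs=np.nonzero(r['mask']); print(t,round(r['confidence'],2),np.round(r['xy']),r['mask'].sum(),xs.min(),xs.max(),ys.min(),ys.max())
E
```

```text
holder_a 0.9 [ 14. 183.] 603 0 31 172 195
holder_a 0.76 [414.  63.] 1101 392 436 46 83
holder_a 0.73 [225.  36.] 1272 200 248 9 55
holder_a 0.16 [23. 69.] 3808 0 69 15 104
foot_a 0.73 [415.  63.] 1081 392 436 46 83
foot_a 0.65 [224.  30.] 1248 199 248 10 54
foot_a 0.65 [ 14. 182.] 640 0 31 170 195
red_adapter 0.68 [310.  53.] 1147 287 331 34 78
red_adapter 0.35 [26. 67.] 3778 0 68 14 104
usb_stick 0.58 [423. 102.] 548 406 447 88 114
crate 0.95 [26. 68.] 3826 0 69 13 105
crate 0.49 [20. 47.] 665 0 50 13 77
```

View pics/w1.png

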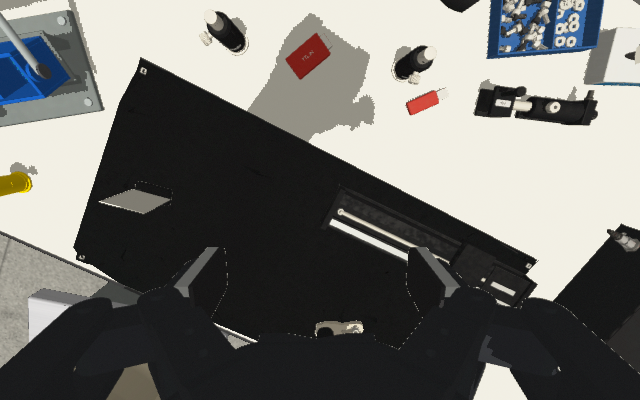

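Wrist view: holder A at (225,36), screw head at (205,40); holder B at (414,63), screw head at (395,80); adapter (310,55), stick (425,102), yellow look-alike (14,183), crate top-left at (26,68); a large black unit fills the middle.

```bash
python3 - <<'E'
from h import *
import pickle; m=pickle.load(open('w1.pkl','rb'));S=camera_model('side')
for n,t,sc,us in(('A',(211,15),(204,40),(383,228)),('B',(430,52),(394,81),(442,295))):
    a=onz(m,t,.098);s=onz(m,sc,.064);p=tri([ray(m,t),ray(S,us)])
    print(n,'top@98',a.round(3),'screw',s.round(3),'dist',np.linalg.norm((s-a)[:2]).round(3),'dir deg',np.degrees(np.arctan2(*(s-a)[1::-1])).round(1),'tri',p.round(3),'footpix',proj(m,[a[0],a[1],0]).round())
for n,w,us in(('box near-left corner top',(141,60),(357,232)),):
    print(n,tri([ray(m,w),ray(S,us)]).round(3))
for u in((536,261),(75,248),(141,60)): print(onz(m,u,0.04).round(3))
E
```

```text
A top@98 [ 0.59  -0.109  0.098] screw [ 0.571 -0.092  0.064] dist 0.025 dir deg 137.3 tri [ 0.589 -0.105  0.092] footpix [[237.  41.]]
B top@98 [ 0.606 -0.324  0.098] screw [ 0.578 -0.304  0.064] dist 0.034 dir deg 144.7 tri [ 0.605 -0.324  0.094] footpix [[403.  69.]]
box near-left corner top [ 0.547 -0.019  0.033]
[ 0.402 -0.57   0.04 ]
[0.277 0.055 0.04 ]
[ 0.537 -0.014  0.04 ]
```

Emit:
{"fn": "jog_arm", "kwargs": {
  "moves": [
    [[0.32,-0.195,0.15],[0,0,0.4],85],
    [[0.32,-0.195,0.15],[0,0,0.4],85],
    [[0.32,-0.195,0.15],[0,0,0.4],85],
    [[0.32,-0.195,0.15],[0,0,0.4],85],
    [[0.32,-0.195,0.15],[0,0,0.4],85]
  ]
}}

```text
clock: 3.02
position: [0.5856, -0.1194, 0.2053]
orientation: [0.981, -0.192, 0.0, 0.0]
ft_force: [0.8, -1.1, -0.4]
gripper_width: 0.085
grasp_force: 0.0
```

Emit:
{"fn": "jog_arm", "kwargs": {
  "moves": [
    [[0,0,0],[0,0,0.217],85],
    [[0,0,0],[0,0,0.217],85],
    [[0,0,0],[0,0,0.217],85],
    [[0,0,0],[0,0,0.217],85]
  ]
}}

```text
clock: 3.35
position: [0.5843, -0.1208, 0.2059]
orientation: [0.938, -0.347, -0.0, 0.001]
ft_force: [-0.7, 0.7, 0.5]
gripper_width: 0.0846
grasp_force: 0.0
```

```bash
python3 - <<'E'
from h import *
import pickle
m=camera_model('wrist'); shot('wrist','w2.png'); pickle.dump(m,open('w2.pkl','wb'))
s=sense();print(s['q'].round(2),s['position'].round(4),R.from_quat(s['orientation']).as_matrix().round(3))
for r in silhouettes('wrist','holder_a'):
        ys,xs=np.nonzero(r['mask']); print(round(r['confidence'],2),np.round(r['xy']),r['mask'].sum(),xs.min(),xs.max(),ys.min(),ys.max())
E
```

```text
[ 0.03  0.48  0.11  1.93 -0.07  0.74 -2.09] [ 0.5843 -0.1207  0.2061] [[ 0.762 -0.647 -0.   ]
 [-0.647 -0.762 -0.001]
 [ 0.     0.001 -1.   ]]
0.82 [474.  29.] 2495 436 516 0 53
```

View pics/w2.png

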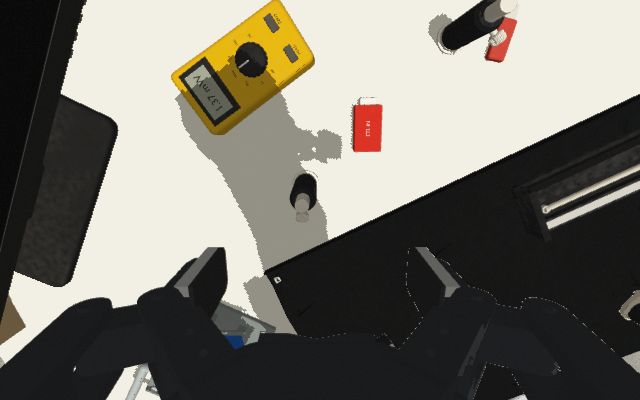

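The close view shows holder A with foot edge at about (305,176), post and thumbscrew toward (302,215) pointing image-down, adapter at (367,127), B at (475,25).

```bash
python3 - <<'E'
from h import *
import pickle; m=pickle.load(open('w2.pkl','rb'));m1=pickle.load(open('w1.pkl','rb'))
im=cv2.imread('pics/w2.png')
for n,p in(('A',(.59,-.109)),):
    for yaw in(-40,):
        y=np.radians(yaw);d=np.array([np.cos(y),np.sin(y)])
        P=[[*p,0],[*p,.076],[*p,.098],[*(np.array(p)-.03*d),.064]]
        print(proj(m,P).round(1))
c1=cv2.resize(im[150:240,255:355],(400,360),interpolation=2)
c2=cv2.resize(cv2.imread('pics/w1.png')[0:90,180:280],(400,360),interpolation=2)
c3=cv2.resize(cv2.imread('pics/w1.png')[30:120,370:470],(400,360),interpolation=2)
c4=cv2.resize(im[0:68,425:525],(400,272),interpolation=2)
g=np.zeros((600,800,3),np.uint8);g[:300,:400]=c1[:300];g[:300,400:]=c2[:300];g[300:,:400]=c3[:300];g[300:572,400:]=c4
cv2.imwrite('pics/c2.png',g)
E
```

```text
[[305.1 181.1]
 [302.2 197. ]
 [301.1 203.3]
 [303.4 223.3]]
```

View pics/c2.png

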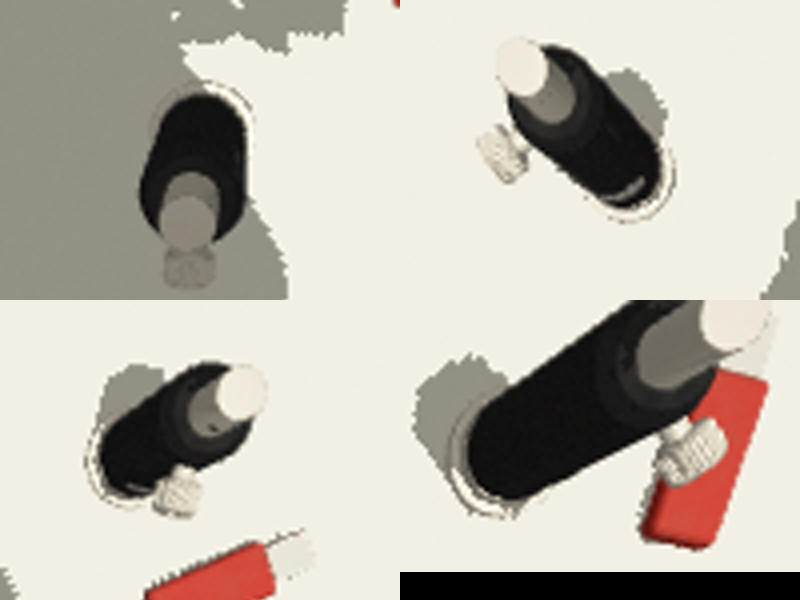

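```bash
cat > fit.py <<'E'
from h import *
import pickle
from scipy.optimize import least_squares
def fit(obs,x0):
    def f(p):
        d=np.array([np.cos(p[2]),np.sin(p[2])]);xy=p[:2]
        P=[[*xy,.098],[*(xy-.026*d),.064],[*xy,0.002]]
        return np.concatenate([(proj(m,P)-uv).ravel() for m,uv in obs])
    r=least_squares(f,x0); return r.x,r.fun
E
python3 - <<'E'
from fit import *
m1=pickle.load(open('w1.pkl','rb'));m2=pickle.load(open('w2.pkl','rb'))
for n,o in(('A',[(m1,[(210.5,16.75),(206,38.7),(236.7,43)]),(m2,[(301.75,205.5),(302.3,217.5),(306.2,182.5)])]),('B',[(m1,[(430.5,52.5),(414.5,78),(403.7,69.5)]),(m2,[(509.2,4.5),(497.5,38),(451,41)])])):
    x,r=fit([(m,np.array(u)) for m,u in o],[.6,-.2 if n=='B' else -.1,-.7 if n=='A' else .3]); print(n,x[:2].round(4),np.degrees(x[2]).round(1),r.round(1))
    print(' h of top:',tri([ray(m,u[0]) for m,u in o]).round(4))
    if n=='A':
        s=sense();M=R.from_quat(s['orientation']).as_matrix(); g=np.array([x[0],x[1],.072-grip_point_offset])
        print(M.T@(g-s['position']), 'want tool x yaw',np.degrees(x[2]),'now',np.degrees(np.arctan2(M[1,0],M[0,0])))
E
```

```text
A [ 0.5888 -0.1097] -45.6 [ 1.4 -0.7 -3.   1.9  0.6 -1.6  0.9 -1.8 -0.2  2.2 -0.1 -0.7]
 h of top: [ 0.5881 -0.1081  0.0972]
[-0.00354636 -0.0112758   0.15292403] want tool x yaw -45.63829104974815 now -40.25215518114897
B [ 0.6067 -0.3235] 5.9 [-0.9 -1.2 -1.   5.3 -0.9 -1.7 -2.7 -2.3  3.4  3.1 -0.9 -3.8]
 h of top: [ 0.6048 -0.3236  0.1001]
```

Emit:
{"fn": "jog_arm", "kwargs": {
  "moves": [
    [[-0.007,-0.0225,0],[0,0,0.035],85],
    [[-0.007,-0.0225,0],[0,0,0.035],85],
    [[-0.007,-0.0225,0.07],[0,0,0.035],85],
    [[-0.007,-0.0225,0.14],[0,0,0.035],85],
    [[-0.007,-0.0225,0.2],[0,0,0.035],85]
  ]
}}

```text
clock: 3.87
position: [0.589, -0.1092, 0.1053]
orientation: [0.93, -0.368, 0.001, -0.0]
ft_force: [0.4, 0.1, -0.7]
gripper_width: 0.0853
grasp_force: 0.0
```

Emit:
{"fn": "jog_arm", "kwargs": {
  "moves": [
    [[0,0,0.04],[0,0,0],85],
    [[0,0,0.08],[0,0,0],85],
    [[0,0,0.11],[0,0,0],85],
    [[0,0,0.11],[0,0,0],85],
    [[0,0,0.11],[0,0,0],85]
  ]
}}

```text
clock: 4.28
position: [0.5886, -0.1092, 0.0509]
orientation: [0.93, -0.369, -0.001, 0.0]
ft_force: [-1.1, -0.5, 0.7]
gripper_width: 0.0845
grasp_force: 0.0
```

```bash
python3 - <<'E'
from h import *
s=sense();M=R.from_quat(s['orientation']).as_matrix();print(s['position'].round(4),(M.T@(np.array([.5888,-.1097,.0505])-s['position'])).round(4),np.degrees(np.arctan2(M[1,0],M[0,0])).round(1))
shot('wrist','w3.png')
E
```

```text
[ 0.5886 -0.1092  0.0509] [0.0005 0.0003 0.0004] -43.3
```

View pics/w3.png

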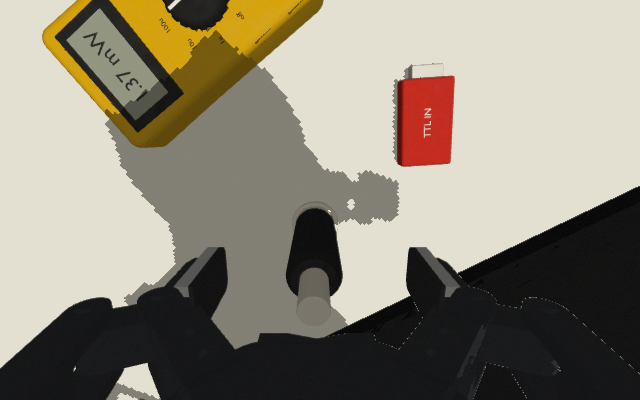

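The view shows A centred between the pads (body at x≈314, pads at 226/407). Close and lift.

Emit:
{"fn": "jog_arm", "kwargs": {
  "moves": [
    [[0,0,0],[0,0,0],0],
    [[0,0,0],[0,0,0],0],
    [[0,0,0],[0,0,0],0],
    [[0,0,0],[0,0,0],0],
    [[0,0,0],[0,0,0],0]
  ]
}}

```text
clock: 4.75
position: [0.5894, -0.1084, 0.0518]
orientation: [0.929, -0.369, 0.0, -0.0]
ft_force: [1.7, 2.2, 6.0]
gripper_width: 0.0252
grasp_force: 6.6
```

Emit:
{"fn": "jog_arm", "kwargs": {
  "moves": [
    [[0,0,0],[0,0,0],0],
    [[0,0,0],[0,0,0],0],
    [[0,0,0],[0,0,0],0],
    [[0,0,0],[0,0,0],0],
    [[0,0,0],[0,0,0],0]
  ]
}}

```text
clock: 5.17
position: [0.5895, -0.1084, 0.052]
orientation: [0.929, -0.369, 0.0, -0.0]
ft_force: [-0.9, -0.4, 6.2]
gripper_width: 0.0238
grasp_force: 58.5
```

Emit:
{"fn": "jog_arm", "kwargs": {
  "moves": [
    [[0,0,-0.05],[0,0,0],0],
    [[0,0,-0.12],[0,0,0],0],
    [[0,0,-0.2],[0,0,0],0],
    [[0,0,-0.28],[0,0,0],0],
    [[0,0,-0.3],[0,0,0],0]
  ]
}}

```text
clock: 5.58
position: [0.5913, -0.109, 0.207]
orientation: [0.929, -0.369, 0.004, -0.001]
ft_force: [1.7, -0.5, -2.0]
gripper_width: 0.0236
grasp_force: 59.6
```

Emit:
{"fn": "jog_arm", "kwargs": {
  "moves": [
    [[-0.218,-0.012,-0.1],[0,0,-0.41],0],
    [[-0.218,-0.012,-0.1],[0,0,-0.41],0],
    [[-0.218,-0.012,-0.1],[0,0,-0.41],0],
    [[-0.218,-0.012,-0.1],[0,0,-0.41],0],
    [[-0.218,-0.012,-0.1],[0,0,-0.41],0]
  ]
}}

```text
clock: 6.0
position: [0.5128, -0.0275, 0.2522]
orientation: [0.998, -0.066, 0.001, -0.0]
ft_force: [0.8, -0.6, -2.4]
gripper_width: 0.0239
grasp_force: 59.6
```

Emit:
{"fn": "jog_arm", "kwargs": {
  "moves": [
    [[-0.171,-0.135,-0.1],[0,0,-0.41],0],
    [[-0.171,-0.135,-0.1],[0,0,-0.41],0],
    [[-0.171,-0.135,-0.1],[0,0,-0.41],0],
    [[-0.171,-0.135,-0.1],[0,0,-0.41],0],
    [[-0.171,-0.135,-0.1],[0,0,-0.41],0]
  ]
}}

```text
clock: 6.42
position: [0.4376, 0.051, 0.302]
orientation: [0.971, 0.239, 0.001, 0.0]
ft_force: [0.8, 0.2, -3.0]
gripper_width: 0.0239
grasp_force: 59.8
```

```bash
python3 - <<'E'
from h import *
import pickle
m=camera_model('wrist'); shot('wrist','w4.png'); pickle.dump(m,open('w4.pkl','wb'))
s=sense();print(s['q'].round(2),s['position'].round(4),R.from_quat(s['orientation']).as_matrix().round(3),s['gripper_width'])
E
```

```text
[-0.07  0.17 -0.21  2.12  0.05  0.85 -1.38] [0.438  0.0503 0.3015] [[ 0.882  0.471  0.001]
 [ 0.471 -0.882 -0.   ]
 [ 0.001  0.    -1.   ]] 0.0236765711399288
```

View pics/w4.png

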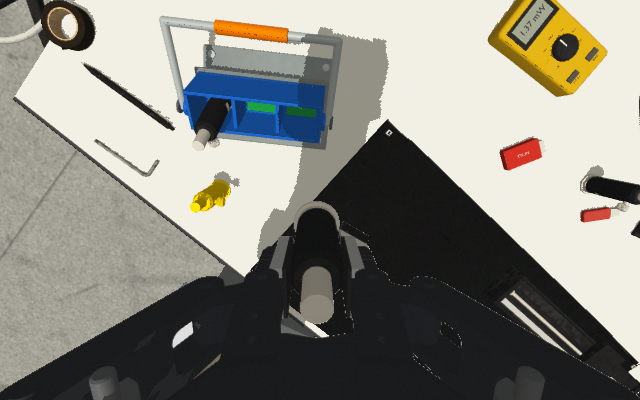

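The picture shows A firmly held and upright at (317,255), the crate at (258,108) with holder_c in its left cell (cell0), green pads at (262,106) and (301,112), sleeve at (251,31), yellow look-alike at (211,196). Now fit the crate pose to the blue outline.

```bash
cat > crate.py <<'E'
from h import *
import pickle
from scipy.optimize import least_squares
def pose(p,tilt=np.pi/6):
    Rm=(R.from_euler('z',p[3])*R.from_euler('y',-tilt)).as_matrix()  # x rises, z leans back to -x
    return Rm,np.array(p[:3])
box=np.array([[sx*.024,sy*.077,z] for sx in(-1,1) for sy in(-1,1) for z in(0,.054)])
def blue(im,roi):
    hsv=cv2.cvtColor(im,cv2.COLOR_BGR2HSV);k=cv2.inRange(hsv,(100,130,40),(125,255,255))
    z=np.zeros_like(k);x0,x1,y0,y1=roi;z[y0:y1,x0:x1]=k[y0:y1,x0:x1]
    return cv2.morphologyEx(z,cv2.MORPH_OPEN,np.ones((2,2),np.uint8))
def orange(im,roi):
    hsv=cv2.cvtColor(im,cv2.COLOR_BGR2HSV);k=cv2.inRange(hsv,(5,150,120),(18,255,255))
    z=np.zeros_like(k);x0,x1,y0,y1=roi;z[y0:y1,x0:x1]=k[y0:y1,x0:x1];v,u=np.nonzero(z);return np.array([u.mean()+.5,v.mean()+.5]),len(u)
th=np.radians(np.arange(0,360,7.5));D=np.c_[np.cos(th),np.sin(th)]
def sup(P): return (P@D.T).max(0)
def fitc(views,p0,tilt=False):
    # views: model, mask, weight
    pts=[np.argwhere(k>0)[:,::-1].astype(float)+.0 for _,k,_ in views]
    pts=[np.vstack([q+o for o in([-.0,0],[1,0],[0,1],[1,1])]) for q in pts]
    def f(p):
        Rm,t=pose(p,p[4] if tilt else np.pi/6)
        return np.concatenate([w*(sup(proj(m,box@Rm.T+t))-sup(q)) for (m,_,w),q in zip(views,pts)])
    r=least_squares(f,list(p0)+([np.pi/6] if tilt else []),loss='soft_l1');return r.x,f(r.x)
E
python3 - <<'E'
from crate import *
m=pickle.load(open('w4.pkl','rb'));S=camera_model('side')
i4=cv2.imread('pics/w4.png');i0=cv2.imread('pics/side0.png')
k4=blue(i4,(150,350,50,160));ks=blue(i0,(270,350,155,225))
for k in(k4,ks):
    ys,xs=np.nonzero(k);print(len(xs),xs.min(),xs.max(),ys.min(),ys.max())
for v in([(m,k4,1)],[(m,k4,1),(S,ks,1)]):
    x,r=fitc(v,[.5,.15,.06,.5]);print(x.round(4),np.degrees(x[3]).round(1),np.abs(r).mean().round(2),np.abs(r).max().round(1)); print(r[:48].round(1))
o4,n4=orange(i4,(150,350,10,60));os,ns=orange(i0,(310,345,150,180));print(o4,n4,os,ns)
b=tri([ray(m,o4),ray(S,os)]);Rm,t=pose(x);print('sleeve',b.round(4),'crate frame',(Rm.T@(b-t)).round(4))
E
```

```text
6645 184 326 72 143
791 289 333 171 213
[0.4889 0.1534 0.0384 0.3769] 21.6 0.45 4.0
[-1.  -4.  -2.1 -0.4 -0.2  0.1  0.3  0.3  0.3  0.3  0.3  0.4  0.4  0.2
  0.3  0.3  0.2  0.1  0.1  0.  -0.  -0.6 -3.2 -2.2  0.5  0.3  0.2  0.1
 -0.1 -0.2  0.2  0.1  0.1  0.1  0.   0.  -0.  -0.1  0.3  0.4  0.4  0.3
  0.3  0.2  0.2  0.1  0.1  0. ]
[0.4891 0.1536 0.0369 0.3737] 21.4 1.05 7.0
[-1.1 -4.3 -2.3 -0.6 -0.4 -0.2  0.1  0.1  0.1  0.2  0.2  0.3  0.3 -0.3
 -0.2 -0.2 -0.3 -0.4 -0.4 -0.5 -0.5 -1.  -3.6 -2.7 -0.  -0.1 -0.2 -0.3
 -0.4 -0.4 -0.  -0.   0.   0.1  0.1  0.1  0.1 -0.3  0.   0.2  0.2  0.1
  0.1  0.1  0.  -0.  -0.1 -0.1]
[250.89093484  31.27242682] 1059 [325.64 164.56] 50
sleeve [0.5378 0.1756 0.1229] crate frame [0.0893 0.0027 0.0478]
```

```bash
cat > pl.py <<'E'
from crate import *
C=[.489,.1535,.038,.375]
def rel(target_foot_c,back,d=.0515,C=C,dx=0,dy=0):
    """tool shift/turn (scaled) so foot (tool pt dx,dy,d) comes to crate pt + back along crate z"""
    Rm,t=pose(C);Rt=np.c_[Rm[:,0],-Rm[:,1],-Rm[:,2]]
    f=t+Rm@(np.array(target_foot_c)+[0,0,back]); tcp=f-Rt@np.array([dx,dy,d])
    s=sense();M=R.from_quat(s['orientation']).as_matrix()
    rv=R.from_matrix(M.T@Rt).as_rotvec()
    return tcp,(M.T@(tcp-s['position'])/.5).round(4),(rv/1.5).round(4),np.degrees(np.linalg.norm(rv)).round(1)
E
python3 - <<'E'
from pl import *
m=pickle.load(open('w4.pkl','rb'));s=sense();M=R.from_quat(s['orientation']).as_matrix()
for z in(-.047,.0515,-.025,.0455):
    r={-.047:.0063,.0515:.0155,.0455:.0155,-.025:.0128}[z]
    P=np.array([[r*np.cos(a),r*np.sin(a),z] for a in np.arange(0,6.28,.1)])@M.T+s['position']
    uv=proj(m,P);print(z,uv.min(0).round(1),uv.max(0).round(1))
g=cv2.cvtColor(cv2.imread('pics/w4.png'),cv2.COLOR_BGR2GRAY)
print('col316',g[195:240:1,316].tolist());print('row225',g[222,285:350].tolist());print('row305',g[305,290:345].tolist())
print('colpost',g[255:330,316].tolist())
# holder c
Rm,t=pose(C)
for top,sc in(((199,145),(213,142)),):
    o,d=ray(m,top); 
    for nm,uv,h in(('top',top,.102),('screw',sc,.068)):
        o,d=ray(m,uv);oc=Rm.T@(o-t);dc=Rm.T@d;print(nm,(oc+dc*(h-oc[2])/dc[2]).round(4))
print(rel([0,0,.006],.10))
E
```

```text
-0.047 [301.3 291.1] [335.9 321.4]
0.0515 [294.6 197.9] [340.3 241.3]
-0.025 [288.7 249. ] [347.6 302.2]
0.0455 [294.  200.2] [341.  244.7]
col316 [143, 139, 47, 17, 22, 24, 112, 132, 136, 136, 134, 113, 106, 35, 19, 17, 17, 16, 14, 19, 18, 17, 19, 15, 18, 17, 15, 15, 17, 18, 17, 18, 18, 18, 17, 17, 17, 17, 20, 17, 16, 19, 17, 18, 16]
row225 [144, 145, 144, 145, 144, 144, 145, 138, 75, 133, 134, 132, 95, 22, 18, 17, 18, 17, 17, 21, 18, 18, 18, 20, 16, 19, 16, 15, 18, 17, 16, 15, 16, 18, 16, 16, 16, 19, 16, 15, 18, 18, 16, 14, 18, 18, 18, 18, 18, 20, 61, 134, 134, 134, 123, 21, 30, 74, 32, 25, 48, 23, 23, 24, 23]
row305 [21, 23, 21, 24, 23, 19, 20, 22, 21, 42, 120, 131, 134, 134, 135, 134, 134, 134, 135, 134, 133, 135, 134, 134, 133, 134, 135, 134, 134, 133, 133, 134, 134, 134, 134, 134, 134, 133, 134, 134, 134, 134, 132, 111, 20, 21, 24, 23, 22, 22, 21, 22, 21, 47, 129]
colpost [19, 17, 18, 25, 27, 26, 26, 27, 26, 25, 27, 72, 109, 114, 115, 114, 114, 114, 114, 113, 114, 114, 112, 114, 114, 114, 113, 113, 114, 113, 113, 114, 114, 114, 114, 113, 113, 113, 113, 122, 137, 135, 133, 134, 134, 134, 134, 133, 134, 134, 135, 134, 134, 135, 134, 134, 133, 133, 134, 134, 133, 133, 133, 133, 133, 132, 134, 136, 131, 46, 19, 229, 238, 239, 239]
top [-0.0089  0.0506  0.102 ]
screw [-0.0277  0.0487  0.068 ]
(array([0.41572252, 0.12465604, 0.174399  ]), array([ 0.0305, -0.1523,  0.2542]), array([-0.0199,  0.3483,  0.0749]), np.float64(30.7))
```

```bash
python3 - <<'E'
from pl import *
print(rel([-.003,0,.006],.11,dx=-.001,dy=-.001))
E
```

```text
(array([0.40982457, 0.12125977, 0.18205926]), array([ 0.017 , -0.1519,  0.2389]), array([-0.0199,  0.3483,  0.0749]), np.float64(30.7))
```

Emit:
{"fn": "jog_arm", "kwargs": {
  "moves": [
    [[0.017,-0.1519,0.1],[-0.0199,0.3483,0.0749],0],
    [[0.017,-0.1519,0.1],[-0.0199,0.3483,0.0749],0],
    [[0.017,-0.1519,0.1],[-0.0199,0.3483,0.0749],0],
    [[0.017,-0.1519,0.15],[-0.0199,0.3483,0.0749],0],
    [[0.017,-0.1519,0.2],[-0.0199,0.3483,0.0749],0]
  ]
}}

```text
clock: 6.88
position: [0.4189, 0.1078, 0.2433]
orientation: [0.965, 0.186, 0.184, -0.011]
ft_force: [1.2, -1.9, -2.9]
gripper_width: 0.0237
grasp_force: 59.8
```

```bash
python3 - <<'E'
from pl import *
m=camera_model('wrist'); shot('wrist','w5.png'); pickle.dump(m,open('w5.pkl','wb'))
m4=pickle.load(open('w4.pkl','rb'))
s=sense();print(s['q'].round(2),s['position'].round(4))
i5=cv2.imread('pics/w5.png');i4=cv2.imread('pics/w4.png')
Rm,t=pose(C);uv=proj(m,box@Rm.T+t);print('pred',uv.round().tolist())
lo=np.clip(uv.min(0)-12,0,None).astype(int);hi=(uv.max(0)+12).astype(int)
k5=blue(i5,(lo[0],hi[0],lo[1],hi[1]));ys,xs=np.nonzero(k5);print(len(xs),xs.min(),xs.max(),ys.min(),ys.max())
k4=blue(i4,(150,350,50,160))
for v in([(m,k5,1)],[(m4,k4,1),(m,k5,1)]):
    x,r=fitc(v,C);print(x.round(4),np.abs(r).mean().round(2),np.abs(r).max().round(1))
try:
    o4,_=orange(i4,(150,350,10,60));o5,n=orange(i5,(0,640,0,250));b=tri([ray(m4,o4),ray(m,o5)]);print(n,o5,b,(Rm.T@(b-t)).round(4))
except Exception as e:print(e)
print(rel([-.003,0,.006],.05,dx=-.001,dy=-.001))
E
```

```text
[-0.21  0.13 -0.26  2.46  0.54  0.21 -2.16] [0.4199 0.1067 0.243 ]
pred [[356.0, 192.0], [364.0, 211.0], [232.0, 192.0], [221.0, 211.0], [359.0, 155.0], [367.0, 169.0], [228.0, 154.0], [216.0, 168.0]]
5988 214 369 154 210
[0.4887 0.1534 0.0391 0.3771] 0.44 3.7
[0.4888 0.1534 0.0387 0.3771] 0.44 4.1
1015 [290.86453202  99.79655172] [0.53920868 0.17474568 0.12334529] [0.0899 0.0014 0.0467]
(array([0.4377398 , 0.13224794, 0.13009773]), array([-0.0327, -0.0458,  0.2274]), array([0.0315, 0.1025, 0.0098]), np.float64(9.3))
```

View pics/w5.png

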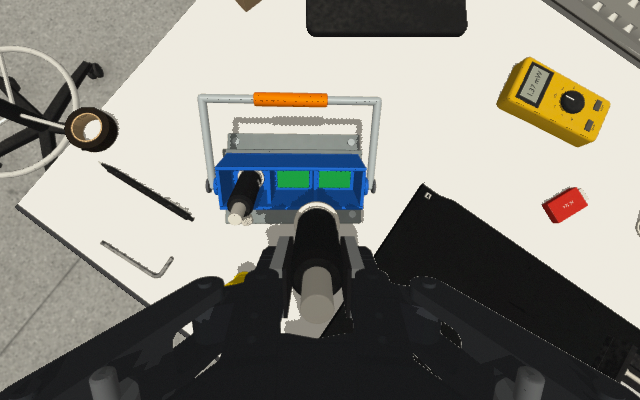

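The crate shows at (290,185), holder_c still at (245,195), free green-padded cells at (293,180) and (335,180), and A held above at (317,240); fit of both wrist views agrees within 1 mm. Continue to just above the rim.

```bash
sed -i 's/^C=.*/C=[.4888,.1534,.0387,.377]/' pl.py; python3 - <<'E'
from pl import *
print(rel([-.003,0,.006],.062,dx=-.001,dy=-.001))
E
```

```text
(array([0.43200377, 0.12983667, 0.14119004]), array([-0.0363, -0.0444,  0.2023]), array([0.0321, 0.1025, 0.0086]), np.float64(9.3))
```

Emit:
{"fn": "jog_arm", "kwargs": {
  "moves": [
    [[-0.0363,-0.0444,0.06],[0.032,0.1025,0.0086],0],
    [[-0.0363,-0.0444,0.12],[0.032,0.1025,0.0086],0],
    [[-0.0363,-0.0444,0.2023],[0.032,0.1025,0.0086],0],
    [[-0.0363,-0.0444,0.2023],[0.032,0.1025,0.0086],0],
    [[-0.0363,-0.0444,0.2023],[0.032,0.1025,0.0086],0]
  ]
}}

```text
clock: 7.35
position: [0.3928, 0.1327, 0.2616]
orientation: [0.954, 0.181, 0.236, -0.037]
ft_force: [0.1, -0.1, -2.9]
gripper_width: 0.0239
grasp_force: 60.4
```

```bash
python3 - <<'E'
from pl import *
s=sense();print(s['q'].round(2),s['position'].round(4),s['ft_force'].round(1))
print(rel([-.003,0,.006],.05,dx=-.001,dy=-.001))
E
```

```text
[-0.6   0.04  0.07  2.56  0.92  0.11 -2.62] [0.3928 0.1327 0.2616] [ 0.1 -0.1 -2.9]
(array([0.43758241, 0.13204546, 0.13079773]), array([-0.048 ,  0.0296,  0.2707]), array([0.0113, 0.0275, 0.0011]), np.float64(2.6))
```

```bash
cat > kin.py <<'E'
import numpy as np, itertools, json, os
from scipy.spatial.transform import Rotation as R
from scipy.optimize import least_squares
D=[([1.272,.5995,-.003,1.5995,.002,.943,-.08],[.159,-.707,.2305],[.994,.111,0,-.001]),
([.03,.48,.11,1.93,-.07,.74,-2.09],[.5843,-.1207,.2061],[.938,-.347,0,.001]),
([-.07,.17,-.21,2.12,.05,.85,-1.38],[.438,.0503,.3015],[.971,.239,.001,0]),
([-.21,.13,-.26,2.46,.54,.21,-2.16],[.4199,.1067,.243],[.965,.186,.184,-.011]),
([-.6,.04,.07,2.56,.92,.11,-2.62],[.3928,.1327,.2616],[.954,.181,.236,-.037])]
if os.path.exists('log.json'): D+=json.load(open('log.json'))
def fk(q,p,s,full=False):
    h,a,b,L,e1,e2,e3,y0,c7,e4=p; ax=lambda c,t:R.from_euler(c,t).as_matrix()
    Rm=ax('z',y0+s[0]*q[0]); t=np.array([0,0,h])+Rm@[e1,0,0]
    Rm=Rm@ax('y',q[1]); Rm=Rm@ax('z',s[1]*q[2]); t=t+Rm@[e2,0,a]; el=t
    Rm=Rm@ax('y',q[3]); Rm=Rm@ax('z',s[2]*q[4]); t=t+Rm@[e3,0,b]; wr=t
    Rm=Rm@ax('y',q[5]); Rm=Rm@ax('z',s[3]*q[6]+c7); t=t+Rm@[0,0,L]+Rm@ax('z',-s[3]*q[6]-c7)@[e4,0,0]
    return (t,Rm,el,wr) if full else (t,Rm)
def res(p,s):
    o=[]
    for q,x,r in D:
        t,Rm=fk(q,p,s);o+=[(t-x)*5,(R.from_matrix(Rm).inv()*R.from_quat(r)).as_rotvec()]
    return np.concatenate(o+[np.array(p)[[4,5,6,9]]*.02])
def best():
    B=None
    for s in itertools.product((1,-1),repeat=4):
        for c in(0,3.14,1.57,-1.57):
            r=least_squares(res,[.35,.4,.4,.3,0,0,0,0,c,0],args=(s,))
            if B is None or r.cost<B[0]: B=(r.cost,r.x,s,r.fun)
    return B
if __name__=='__main__':
    c,p,s,f=best();print(c,p.round(4),s);print((f[:6*len(D)].reshape(-1,6)/[5,5,5,1,1,1]).round(3))
    json.dump([p.tolist(),list(s)],open('kin.json','w'))
E
python3 - <<'E'
from h import *
import json
s=sense();json.dump([[s['q'].tolist(),s['position'].tolist(),s['orientation'].tolist()]],open('log.json','w'))
E
python3 kin.py
```

```text
0.005900184474934154 [ 0.266   0.6512  0.4277  0.3189  0.0439 -0.0106  0.0106 -0.091   1.4897
  0.017 ] (-1, -1, -1, -1)
[[-0.008 -0.002  0.     0.002  0.    -0.01 ]
 [-0.001  0.009 -0.001  0.003  0.003  0.   ]
 [-0.     0.008  0.001  0.003 -0.003  0.008]
 [ 0.005 -0.002  0.001  0.031 -0.006 -0.003]
 [-0.002 -0.001 -0.     0.046  0.003  0.004]
 [-0.002  0.001 -0.001  0.042  0.003  0.001]]
```

```bash
cat > ik.py <<'E'
from kin import *
p,s=json.load(open('kin.json'))
LO=np.array([-2.57,-.35,-1.29,.11,-1.05,.11,-2.63]);HI=np.array([2.57,1.97,1.29,2.56,4.19,1.86,2.63])
def ik(t,Rt,n=40,seed=0,q0=None):
    rng=np.random.default_rng(seed);out=[];mid=(LO+HI)/2;m=.06
    for i in range(n):
        q=rng.uniform(LO+.1,HI-.1) if q0 is None else np.clip(np.array(q0)+rng.normal(0,.1*(i>0),7),LO+m+.01,HI-m-.01)
        f=lambda q:np.concatenate([(fk(q,p,s)[0]-t)*5,(R.from_matrix(fk(q,p,s)[1]).inv()*R.from_matrix(Rt)).as_rotvec(),.003*(q-mid)/(HI-LO)])
        r=least_squares(f,q,bounds=(LO+m,HI-m),max_nfev=80)
        if np.abs(r.fun[:6]).max()<.02: out.append((r.cost,r.x))
    out.sort(key=lambda a:a[0]);u=[]
    for c,x in out:
        if all(np.abs(x-y).max()>.3 for y in u): u.append(x)
    return u
E
python3 - <<'E'
from pl import *
from ik import *
from kin import fk
Rm,t=pose(C)
for flip in(0,1):
    Rt=np.c_[Rm[:,0],-Rm[:,1],-Rm[:,2]]
    if flip: Rt=np.c_[-Rm[:,0],Rm[:,1],-Rm[:,2]]
    for back in(.1,.06,0):
        f=t+Rm@np.array([-.003,0,.006+back]);tcp=f-Rt@[0,0,.0515]
        u=ik(tcp,Rt,25);print(flip,back,len(u))
        for q in u[:5]: print('  ',q.round(2),fk(q,p,s,True)[2].round(2))
E
```

```text
0 0.1 0
0 0.06 0
0 0 0
1 0.1 0
1 0.06 0
1 0 0
```

```bash
python3 - <<'E'
from pl import *
from ik import *
Rm,t=pose(C);rng=np.random.default_rng(1)
lo,hi=LO.copy(),HI.copy()
for flip in(0,1):
    for yaw in(0,45,90,-45):
      Rt=np.c_[Rm[:,0],-Rm[:,1],-Rm[:,2]]@R.from_euler('z',np.radians(yaw)+np.pi*flip).as_matrix()
      for back in(.06,0):
        f0=t+Rm@np.array([-.003,0,.006+back]);tcp=f0-Rt@[0,0,.0515]
        B=None
        for i in range(15):
            q=rng.uniform(lo+.1,hi-.1)
            if i%2: q[4]=rng.uniform(2,4)
            f=lambda q:np.concatenate([(fk(q,p,s)[0]-tcp)*5,(R.from_matrix(fk(q,p,s)[1]).inv()*R.from_matrix(Rt)).as_rotvec()])
            r=least_squares(f,q,bounds=(lo,hi),max_nfev=150)
            if B is None or r.cost<B[0]:B=(r.cost,r.x,r.fun)
        print(flip,yaw,back,round(B[0],5),B[1].round(2),B[2].round(3))
E
```

```text
0 0 0.06 0.02602 [ 0.19  0.69 -1.29  2.56  1.64  0.83  2.63] [ 0.104  0.066  0.051  0.033  0.169 -0.067]
0 0 0 0.02146 [ 0.18  0.9  -1.29  2.56  1.78  0.98  2.63] [ 0.095  0.034  0.04  -0.002  0.176 -0.014]
0 45 0.06 0.02203 [ 0.25  0.68 -1.29  2.56  1.64  0.76  1.97] [ 0.085  0.023  0.061  0.118  0.137 -0.   ]
0 45 0 0.02131 [ 0.19  0.9  -1.29  2.56  1.78  0.96  1.87] [0.093 0.026 0.041 0.117 0.134 0.   ]
0 90 0.06 0.02203 [ 0.25  0.68 -1.29  2.56  1.64  0.76  1.18] [0.085 0.023 0.061 0.18  0.013 0.   ]
0 90 0 0.02131 [ 0.19  0.9  -1.29  2.56  1.78  0.96  1.08] [0.093 0.026 0.041 0.177 0.012 0.   ]
0 -45 0.06 0.0257 [ 0.31  0.66 -1.29  2.56  1.63  0.69 -2.63] [ 0.059 -0.02   0.071 -0.172  0.095  0.062]
0 -45 0 0.02764 [-0.66  0.63  0.64  2.56  4.19  0.54  1.51] [ 0.117  0.034  0.041 -0.147  0.131  0.   ]
1 0 0.06 0.02203 [ 0.25  0.68 -1.29  2.56  1.64  0.76 -0.39] [ 0.085  0.023  0.061  0.013 -0.18   0.   ]
1 0 0 0.02131 [ 0.19  0.9  -1.29  2.56  1.78  0.96 -0.49] [ 0.093  0.026  0.041  0.012 -0.177  0.   ]
1 45 0.06 0.02203 [ 0.25  0.68 -1.29  2.56  1.64  0.76 -1.18] [ 0.085  0.023  0.061 -0.118 -0.137  0.   ]
1 45 0 0.02131 [ 0.19  0.9  -1.29  2.56  1.78  0.96 -1.27] [ 0.093  0.026  0.041 -0.117 -0.134 -0.   ]
1 90 0.06 0.02203 [ 0.25  0.68 -1.29  2.56  1.64  0.76 -1.96] [ 0.085  0.023  0.061 -0.18  -0.013 -0.   ]
1 90 0 0.02131 [ 0.19  0.9  -1.29  2.56  1.78  0.96 -2.06] [ 0.093  0.026  0.041 -0.177 -0.012 -0.   ]
1 -45 0.06 0.02203 [ 0.25  0.68 -1.29  2.56  1.64  0.76  0.39] [ 0.085  0.023  0.061  0.137 -0.118 -0.   ]
1 -45 0 0.02131 [ 0.19  0.9  -1.29  2.56  1.78  0.96  0.3 ] [ 0.093  0.026  0.041  0.134 -0.117  0.   ]
```

```bash
cat > log.py <<'E'
from h import *
import json
L=json.load(open('log.json'));s=sense();L.append([s['q'].tolist(),s['position'].tolist(),s['orientation'].tolist()]);json.dump(L,open('log.json','w'))
print(s['q'].round(2),s['position'].round(3))
E
sed -i 's/^if os.path/D=[]\nif os.path/' kin.py
```

Emit:
{"fn": "jog_arm", "kwargs": {
  "moves": [
    [[0.2,0,0],[0,-0.4,0],0],
    [[0.2,0,0],[0,-0.4,0],0],
    [[0.2,0,0],[0,-0.4,0],0],
    [[0.2,0,0],[0,-0.4,0],0],
    [[0.2,0,0],[0,-0.4,0],0]
  ]
}}

```text
clock: 7.77
position: [0.4752, 0.1692, 0.3093]
orientation: [0.981, 0.178, 0.076, 0.01]
ft_force: [3.3, -0.8, -1.3]
gripper_width: 0.0234
grasp_force: 60.4
```

```bash
python3 log.py
```

```text
[-0.44  0.18 -0.07  2.09  0.12  0.73 -1.8 ] [0.475 0.169 0.309]
```

Emit:
{"fn": "jog_arm", "kwargs": {
  "moves": [
    [[0.1,0.2,-0.1],[0.23,0,0],0],
    [[0.1,0.2,-0.1],[0.23,0,0],0],
    [[0.1,0.2,-0.1],[0.23,0,0],0],
    [[0.1,0.2,-0.1],[0.23,0,0],0]
  ]
}}

```text
clock: 8.1
position: [0.5474, 0.0933, 0.3706]
orientation: [0.967, 0.19, 0.047, -0.161]
ft_force: [1.0, 1.9, -4.8]
gripper_width: 0.0237
grasp_force: 60.4
```

```bash
python3 log.py
```

```text
[-0.01  0.25 -0.09  1.87 -0.37  0.99 -1.08] [0.547 0.093 0.371]
```

Emit:
{"fn": "jog_arm", "kwargs": {
  "moves": [
    [[0.2,0.1,0.1],[-0.4,0.1,0.1],0],
    [[0.2,0.1,0.1],[-0.4,0.1,0.1],0],
    [[0.2,0.1,0.1],[-0.4,0.1,0.1],0],
    [[0.2,0.1,0.1],[-0.4,0.1,0.1],0],
    [[0.2,0.1,0.1],[-0.4,0.1,0.1],0]
  ]
}}

```text
clock: 8.52
position: [0.6612, 0.0969, 0.3201]
orientation: [0.979, 0.085, 0.153, 0.107]
ft_force: [-1.1, 0.2, -3.2]
gripper_width: 0.0236
grasp_force: 60.5
```

```bash
python3 log.py; python3 kin.py
```

```text
[-0.55  0.36  0.24  1.88  0.31  0.69 -1.95] [0.661 0.097 0.32 ]
0.004128429366983024 [ 0.1848  0.7373  0.4084  0.3472  0.0524 -0.0262 -0.0107 -0.1002  1.4769
  0.0301] (-1, -1, -1, -1)
[[ 0.     0.003 -0.     0.046  0.004  0.005]
 [-0.005 -0.004  0.001  0.014  0.005 -0.005]
 [ 0.007  0.003  0.003  0.017 -0.029 -0.001]
 [-0.003  0.001 -0.004  0.027  0.025  0.001]]
```

```bash
python3 - <<'E'
s=open('kin.py').read()
s=s.replace("D=[]\nif","if")
s=s.replace("h,a,b,L,e1,e2,e3,y0,c7,e4=p;","h,a,b,L,e1,e2,e3,y0,c7,e4=p[:10]; q=np.array(q)+np.r_[0,p[10:15],0];")
s=s.replace("np.array(p)[[4,5,6,9]]*.02","np.array(p)[[4,5,6,9]]*.05,np.array(p)[10:]*.1")
s=s.replace("for s in itertools.product((1,-1),repeat=4):","for s in [(-1,-1,-1,-1)]:").replace("for c in(0,3.14,1.57,-1.57)","for c in(1.5,)").replace("0,0,0,0,c,0]","0,0,0,0,c,0]+[0]*5")
open('kin.py','w').write(s)
E
python3 kin.py
```

```text
0.009178286643553807 [ 0.2831  0.6616  0.4435  0.3274  0.0444 -0.0403  0.0095 -0.1245  1.5375
  0.03    0.0473 -0.0562 -0.0264  0.041  -0.0238] (-1, -1, -1, -1)
[[-0.011 -0.007  0.002  0.006 -0.001 -0.022]
 [-0.002  0.009 -0.     0.007  0.001 -0.   ]
 [-0.     0.003  0.005  0.013 -0.009  0.008]
 [ 0.004 -0.001  0.002 -0.002 -0.014  0.002]
 [-0.001  0.001 -0.     0.017  0.007  0.018]
 [-0.001  0.002 -0.001  0.014  0.007  0.014]
 [-0.004  0.001 -0.002  0.018 -0.004 -0.006]
 [ 0.007  0.006  0.     0.028 -0.014 -0.018]
 [-0.008 -0.002 -0.006  0.026  0.011  0.004]]
```

Emit:
{"fn": "jog_arm", "kwargs": {
  "moves": [
    [[0,0,0],[0,0,0],0],
    [[0,0,0],[0,0,0],0],
    [[0,0,0],[0,0,0],0],
    [[0,0,0],[0,0,0],0]
  ]
}}

```text
clock: 8.85
position: [0.6604, 0.0952, 0.3223]
orientation: [0.979, 0.087, 0.153, 0.106]
ft_force: [-1.3, -0.8, -2.9]
gripper_width: 0.0236
grasp_force: 60.6
```

```bash
mv log.json log_old.json; echo '[]' > log.json; python3 log.py
```

```text
[-0.55  0.35  0.24  1.88  0.31  0.69 -1.94] [0.66  0.095 0.322]
```

Emit:
{"fn": "jog_arm", "kwargs": {
  "moves": [
    [[-0.2,0,-0.1],[0.3,-0.1,0.1],0],
    [[-0.2,0,-0.1],[0.3,-0.1,0.1],0],
    [[-0.2,0,-0.1],[0.3,-0.1,0.1],0],
    [[-0.2,0,-0.1],[0.3,-0.1,0.1],0],
    [[-0.2,0,-0.1],[0.3,-0.1,0.1],0]
  ]
}}

```text
clock: 9.27
position: [0.5522, 0.0779, 0.3428]
orientation: [0.99, 0.033, 0.067, -0.122]
ft_force: [1.1, -1.1, -2.1]
gripper_width: 0.0235
grasp_force: 60.6
```

Emit:
{"fn": "jog_arm", "kwargs": {
  "moves": [
    [[0,0,0],[0,0,0],0],
    [[0,0,0],[0,0,0],0],
    [[0,0,0],[0,0,0],0],
    [[0,0,0],[0,0,0],0]
  ]
}}

```text
clock: 9.6
position: [0.5506, 0.0862, 0.3407]
orientation: [0.99, 0.042, 0.065, -0.118]
ft_force: [-1.5, -0.6, -1.6]
gripper_width: 0.0235
grasp_force: 60.6
```

```bash
python3 log.py
```

```text
[-0.15  0.23  0.03  1.96 -0.32  0.82 -1.4 ] [0.551 0.086 0.341]
```

Emit:
{"fn": "jog_arm", "kwargs": {
  "moves": [
    [[-0.1,-0.1,0.1],[0.1,0.2,-0.3],0],
    [[-0.1,-0.1,0.1],[0.1,0.2,-0.3],0],
    [[-0.1,-0.1,0.1],[0.1,0.2,-0.3],0],
    [[-0.1,-0.1,0.1],[0.1,0.2,-0.3],0],
    [[-0.1,-0.1,0.1],[0.1,0.2,-0.3],0]
  ]
}}

```text
clock: 10.02
position: [0.5009, 0.1456, 0.2969]
orientation: [0.936, 0.222, 0.209, -0.175]
ft_force: [1.2, 0.1, -3.0]
gripper_width: 0.0241
grasp_force: 60.6
```

Emit:
{"fn": "jog_arm", "kwargs": {
  "moves": [
    [[0,0,0],[0,0,0],0],
    [[0,0,0],[0,0,0],0],
    [[0,0,0],[0,0,0],0],
    [[0,0,0],[0,0,0],0]
  ]
}}

```text
clock: 10.35
position: [0.5027, 0.1444, 0.2976]
orientation: [0.937, 0.218, 0.208, -0.175]
ft_force: [0.5, -0.5, -2.8]
gripper_width: 0.0239
grasp_force: 60.6
```

```bash
python3 log.py
```

```text
[ 0.11  0.2  -0.32  2.26 -0.85  0.4  -0.55] [0.503 0.144 0.298]
```

Emit:
{"fn": "jog_arm", "kwargs": {
  "moves": [
    [[0.1,0.2,-0.1],[-0.2,-0.3,0.1],0],
    [[0.1,0.2,-0.1],[-0.2,-0.3,0.1],0],
    [[0.1,0.2,-0.1],[-0.2,-0.3,0.1],0],
    [[0.1,0.2,-0.1],[-0.2,-0.3,0.1],0],
    [[0.1,0.2,-0.1],[-0.2,-0.3,0.1],0]
  ]
}}

```text
clock: 10.77
position: [0.5813, 0.0484, 0.3441]
orientation: [0.988, 0.151, 0.033, -0.008]
ft_force: [1.1, -0.7, -2.2]
gripper_width: 0.0234
grasp_force: 60.6
```

Emit:
{"fn": "jog_arm", "kwargs": {
  "moves": [
    [[0,0,0],[0,0,0],0],
    [[0,0,0],[0,0,0],0],
    [[0,0,0],[0,0,0],0],
    [[0,0,0],[0,0,0],0]
  ]
}}

```text
clock: 11.1
position: [0.5751, 0.0549, 0.3394]
orientation: [0.987, 0.156, 0.031, -0.014]
ft_force: [0.5, -0.3, -2.0]
gripper_width: 0.0237
grasp_force: 60.6
```

```bash
python3 log.py
cat > kin.py <<'E'
import numpy as np, json
from scipy.spatial.transform import Rotation as R
from scipy.optimize import least_squares
D=[([1.272,.5995,-.003,1.5995,.002,.943,-.08],[.159,-.707,.2305],[.994,.111,0,-.001])]+json.load(open('log.json'))+json.load(open('log_old.json'))[:1]
ax=lambda c,t:R.from_euler(c,t).as_matrix()
def fk(q,p,s=None,full=False):
    h,a,b,L,e1,l1,e2,l2,e3,l3,e4,l4,y0,c7=p
    Rm=ax('z',y0-q[0]); t=np.array([0,0,h])+Rm@[e1,l1,0]
    Rm=Rm@ax('y',q[1])@ax('z',-q[2]); t=t+Rm@[e2,l2,a]; el=t
    Rm=Rm@ax('y',q[3])@ax('z',-q[4]); t=t+Rm@[e3,l3,b]; wr=t
    Rm=Rm@ax('y',q[5]); t=t+Rm@[e4,l4,L]; Rm=Rm@ax('z',-q[6]+c7)
    return (t,Rm,el,wr) if full else (t,Rm)
def res(p):
    o=[]
    for q,x,r in D:
        t,Rm=fk(q,p);o+=[(t-x)*5,(R.from_matrix(Rm).inv()*R.from_quat(r)).as_rotvec()]
    return np.concatenate(o+[np.array(p)[4:12]*.01])
if __name__=='__main__':
    r=least_squares(res,[.35,.4,.4,.3]+[0]*9+[1.57]);print(r.cost,r.x.round(4));print((r.fun[:6*len(D)].reshape(-1,6)/[5,5,5,1,1,1]).round(4))
    json.dump([r.x.tolist(),0],open('kin.json','w'))
E
python3 kin.py
```

```text
[-0.24  0.29  0.08  1.86 -0.06  0.94 -1.39] [0.575 0.055 0.339]
9.385952908541427e-06 [ 2.8250e-01  6.4740e-01  4.4170e-01  3.2640e-01 -2.0000e-04 -3.0400e-02
  9.0000e-04 -2.5200e-02 -3.0000e-04 -2.0000e-04  5.0000e-04 -2.0000e-04
 -1.6000e-03  1.5693e+00]
[[ 0.0005 -0.      0.0003  0.0016  0.0002 -0.0001]
 [-0.     -0.0002 -0.0003  0.0004  0.0004  0.    ]
 [-0.     -0.0002 -0.      0.0002 -0.0004 -0.    ]
 [-0.     -0.      0.      0.0007 -0.0004  0.0001]
 [-0.0001 -0.0002 -0.0001  0.0001 -0.     -0.0001]
 [ 0.0001  0.0001  0.0001  0.0007  0.      0.0001]]
```

The kinematic model now fits to under 1 mm. Solve reachability of the placing poses.

```bash
cat > ik.py <<'E'
from kin import *
p,_=json.load(open('kin.json'))
LO=np.array([-2.57,-.35,-1.29,.11,-1.05,.11,-2.63]);HI=np.array([2.57,1.97,1.29,2.56,4.19,1.86,2.63])
def ik(t,Rt,n=30,seed=0,q0=None,m=0.02):
    rng=np.random.default_rng(seed);B=None
    f=lambda q:np.concatenate([(fk(q,p)[0]-t)*5,(R.from_matrix(fk(q,p)[1]).inv()*R.from_matrix(Rt)).as_rotvec()])
    out=[]
    for i in range(n):
        q=rng.uniform(LO+.1,HI-.1) if q0 is None else np.clip(np.array(q0)+rng.normal(0,.15*(i>0),7),LO+m+.01,HI-m-.01)
        r=least_squares(f,q,bounds=(LO+m,HI-m),max_nfev=100); out.append((r.cost,r.x,r.fun))
    out.sort(key=lambda a:a[0]); return out
E
python3 - <<'E'
from pl import *
from ik import *
Rm,t=pose(C)
for flip in(0,1):
    Rt=np.c_[Rm[:,0],-Rm[:,1],-Rm[:,2]]@R.from_euler('z',np.pi*flip).as_matrix()
    for y,back in((0,.06),(0,0),(-.05,.06),(-.05,0)):
        f=t+Rm@np.array([-.003,y,.006+back]);tcp=f-Rt@[0,0,.0515]
        o=ik(tcp,Rt,24); print(flip,y,back,[round(a[0],4) for a in o[:3]])
        for a in o[:3]: print('   ',a[1].round(2),a[2].round(3))
E
```

```text
0 0 0.06 [np.float64(0.0074), np.float64(0.0074), np.float64(0.0074)]
    [ 0.19  0.5  -0.84  2.54  2.03  0.45  2.61] [ 0.061  0.018  0.026 -0.018  0.098 -0.008]
    [ 0.19  0.5  -0.84  2.54  2.03  0.45  2.61] [ 0.061  0.018  0.026 -0.018  0.098 -0.008]
    [ 0.19  0.5  -0.84  2.54  2.03  0.45  2.61] [ 0.061  0.018  0.026 -0.018  0.098 -0.008]
0 0 0 [np.float64(0.004), np.float64(0.004), np.float64(0.004)]
    [ 0.26  0.77 -1.04  2.54  2.05  0.77  2.61] [ 0.046  0.014  0.013 -0.008  0.075 -0.005]
    [ 0.26  0.77 -1.04  2.54  2.05  0.77  2.61] [ 0.046  0.014  0.013 -0.008  0.075 -0.005]
    [ 0.26  0.77 -1.04  2.54  2.05  0.77  2.61] [ 0.046  0.014  0.013 -0.008  0.075 -0.005]
0 -0.05 0.06 [np.float64(0.0047), np.float64(0.0047), np.float64(0.0047)]
    [ 0.34  0.51 -0.82  2.54  2.2   0.39  2.61] [ 0.049  0.005  0.021 -0.027  0.076 -0.004]
    [ 0.34  0.51 -0.82  2.54  2.2   0.39  2.61] [ 0.049  0.005  0.021 -0.027  0.076 -0.004]
    [ 0.34  0.51 -0.82  2.54  2.2   0.39  2.61] [ 0.049  0.005  0.021 -0.027  0.076 -0.004]
0 -0.05 0 [np.float64(0.0024), np.float64(0.0024), np.float64(0.
[... 968 characters left out ...]
  ]
1 -0.05 0.06 [np.float64(0.0034), np.float64(0.0034), np.float64(0.0034)]
    [ 0.58  0.7  -1.27  2.54  1.85  0.7  -0.21] [ 0.039  0.003  0.018  0.019 -0.068  0.   ]
    [ 0.58  0.7  -1.27  2.54  1.85  0.7  -0.21] [ 0.039  0.003  0.018  0.019 -0.068 -0.   ]
    [ 0.58  0.7  -1.27  2.54  1.85  0.7  -0.21] [ 0.039  0.003  0.018  0.019 -0.068  0.   ]
1 -0.05 0 [np.float64(0.0017), np.float64(0.0017), np.float64(0.0017)]
    [ 0.51  0.91 -1.27  2.54  1.98  0.91 -0.29] [ 0.03   0.003  0.008  0.013 -0.048 -0.   ]
    [ 0.51  0.91 -1.27  2.54  1.98  0.91 -0.29] [ 0.03   0.003  0.008  0.013 -0.048  0.   ]
    [ 0.51  0.91 -1.27  2.54  1.98  0.91 -0.29] [ 0.03   0.003  0.008  0.013 -0.048  0.   ]
```

```bash
cat >> pl.py <<'E'
def tgt(foot_c,back,phi,flip=0,d=.0515,dx=0,dy=0,C=C):
    """tool pose with holder foot at crate point; tool pitched by phi towards vertical; pivot = grasp point"""
    Rm,t=pose(C);Rt=np.c_[Rm[:,0],-Rm[:,1],-Rm[:,2]]; f=t+Rm@(np.array(foot_c)+[0,0,back])
    g=f-Rt@np.array([dx,dy,d+grip_point_offset]); Rt=Rt@R.from_euler('y',-phi).as_matrix()
    tcp=g+Rt@[0,0,grip_point_offset]
    if flip: Rt=Rt@R.from_euler('z',np.pi).as_matrix()
    return tcp,Rt
E
python3 - <<'E'
from pl import *
from ik import *
for flip in(0,1):
  for ph in(15,20,25):
    for y,back in((0,.09),(0,0),(-.05,0)):
        tcp,Rt=tgt([-.003,y,.006],back,np.radians(ph),flip)
        o=ik(tcp,Rt,10,m=.1); print(flip,ph,y,back,round(o[0][0],5),[a[1].round(2).tolist() for a in o[:2] if a[0]<1e-4])
E
```

```text
0 15 0 0.09 0.00036 []
0 15 0 0 3e-05 [[-0.2, 0.55, -0.31, 2.46, 2.12, 0.21, 2.53]]
0 15 -0.05 0 0.00017 []
0 20 0 0.09 0.0 [[-0.15, 0.34, -0.36, 2.42, 0.56, 0.26, -2.21], [0.02, 0.37, -0.58, 2.41, 0.78, 0.32, -2.43]]
0 20 0 0 0.0012 []
0 20 -0.05 0 0.00042 []
0 25 0 0.09 0.0 [[-0.19, 0.36, -0.31, 2.37, 0.32, 0.36, -1.97], [-0.53, 0.35, 0.14, 2.39, -0.14, 0.32, -1.46]]
0 25 0 0 0.0 [[-0.11, 0.57, -0.44, 2.33, 0.89, 0.31, -2.53], [-0.2, 0.55, -0.31, 2.34, 0.74, 0.25, -2.37]]
0 25 -0.05 0 0.0 [[-0.12, 0.55, -0.26, 2.33, 0.62, 0.23, -2.13], [-0.49, 0.56, 0.26, 2.35, -0.75, 0.22, -0.74]]
1 15 0 0.09 0.0 [[0.31, 0.46, -1.0, 2.46, 1.28, 0.46, 0.17], [0.3, 0.45, -0.98, 2.46, 1.28, 0.44, 0.18]]
1 15 0 0 0.0 [[0.11, 0.63, -0.77, 2.44, 1.72, 0.46, -0.22], [-0.04, 0.58, -0.54, 2.45, 1.85, 0.32, -0.35]]
1 15 -0.05 0 0.0 [[-0.02, 0.56, -0.39, 2.44, 2.01, 0.21, -0.37], [0.2, 0.62, -0.71, 2.43, 1.73, 0.39, -0.1]]
1 20 0 0.09 0.0 [[-0.24, 0.33, -0.24, 2.43, 0.41, 0.23, 1.09], [-0.02, 0.36, -0.53, 2.42, 0.73, 0.31, 0.76]]
1 20 0 0 0.0 [[0.01, 0.59, -0.61, 2.39, 1.39, 0.35, 0.12], [-0.16, 0.55, -0.37, 2.4, 1.35, 0.21, 0.16]]
1 20 -0.05 0 0.0 [[-0.02, 0.56, -0.4, 2.38, 1.28, 0.21, 0.35], [-0.02, 0.56, -0.4, 2.38, 1.28, 0.21, 0.35]]
1 25 0 0.09 0.0 [[0.41, 0.59, -1.19, 2.34, 0.96, 0.72, 0.46], [-0.41, 0.34, -0.02, 2.38, 0.04, 0.33, 1.48]]
1 25 0 0 0.0 [[-0.16, 0.56, -0.37, 2.34, 0.82, 0.27, 0.69]]
1 25 -0.05 0 0.0 [[-0.13, 0.55, -0.25, 2.33, 0.59, 0.23, 1.04], [-0.17, 0.55, -0.19, 2.33, 0.46, 0.21, 1.17]]
```

```bash
cat >> pl.py <<'E'
def bench(xy,yaw,phi,gh):
    """tool pose gripping a bench holder: tool x at yaw, pitched by -phi, grasp height gh"""
    R0=R.from_euler('z',yaw).as_matrix()@np.diag([1,-1,-1.]);Rt=R0@R.from_euler('y',-phi).as_matrix()
    return np.array([*xy,gh])+Rt@[0,0,grip_point_offset],Rt
def step(tcp,Rt):
    s=sense();M=R.from_quat(s['orientation']).as_matrix();rv=R.from_matrix(M.T@Rt).as_rotvec()
    d=M.T@(tcp-s['position']);print('shift',(d/.5).round(4).tolist(),'turn',(rv/1.5).round(4).tolist(),'mm',(np.linalg.norm(d)*1e3).round(),'deg',np.degrees(np.linalg.norm(rv)).round(1),'goal',np.round(tcp,4))
E
python3 - <<'E'
from pl import *
from ik import *
ph=np.radians(28);q=sense()['q'];print(q.round(2))
s=sense();M=R.from_quat(s['orientation']).as_matrix();yaw=np.arctan2(M[1,0],M[0,0]);print(np.degrees(yaw))
def chain(poses,q):
    for n,(t,Rt) in poses:
        o=ik(t,Rt,6,q0=q,m=.03);o=[a for a in o if a[0]<2e-5] or o[:1]
        b=min(o,key=lambda a:np.abs(a[1]-q).max());q=b[1];print(n,round(b[0],5),q.round(2))
    return q
q=chain([('A down',bench((.589,-.109),yaw,0,.0702)),('A pitched',bench((.589,-.109),yaw,ph,.073)),('lift',bench((.589,-.109),yaw,ph,.25)),
 ('c1 .1',tgt([-.003,0,.006],.1,ph,d=.0543)),('c1 .05',tgt([-.003,0,.006],.05,ph,d=.0543)),('c1 0',tgt([-.003,0,.006],0,ph,d=.0543)),('c1 .1',tgt([-.003,0,.006],.1,ph,d=.0543)),('c2 .1',tgt([-.003,-.05,.006],.1,ph,d=.0543)),('c2 0',tgt([-.003,-.05,.006],0,ph,d=.0543))],q)
print('A down');step(*bench((.589,-.109),yaw,0,.0702+.03))
E
```

```text
[-0.24  0.29  0.08  1.86 -0.06  0.94 -1.39]
17.97231318253883
A down 0.0 [ 0.2   0.7  -0.16  2.02  0.24  0.45 -1.4 ]
A pitched 7e-05 [ 0.05  0.84 -0.07  1.72  0.23  1.06 -1.43]
lift 0.0 [ 0.03  0.64 -0.03  1.62  0.17  1.35 -1.33]
c1 .1 5e-05 [-0.29  0.33 -0.17  2.34  0.12  0.45 -1.75]
c1 .05 1e-05 [-0.32  0.44 -0.14  2.33  0.17  0.35 -1.8 ]
c1 0 0.0 [-0.35  0.54 -0.1   2.31  0.22  0.26 -1.84]
c1 .1 0.0 [-0.21  0.34 -0.27  2.34  0.21  0.45 -1.85]
c2 .1 0.0 [-0.09  0.35 -0.27  2.32  0.21  0.46 -1.73]
c2 0 0.0 [-0.21  0.55 -0.14  2.3   0.27  0.28 -1.78]
A down
shift [-0.108, 0.3299, 0.5038] turn [-0.0126, -0.0433, 0.0004] mm 306.0 deg 3.9 goal [ 0.589  -0.109   0.0815]
```

Emit:
{"fn": "jog_arm", "kwargs": {
  "moves": [
    [[-0.035,0.33,0.18],[-0.0126,-0.0433,0],0],
    [[-0.035,0.33,0.18],[-0.0126,-0.0433,0],0],
    [[-0.035,0.33,0.18],[-0.0126,-0.0433,0],0],
    [[-0.035,0.33,0.18],[-0.0126,-0.0433,0],0],
    [[-0.035,0.33,0.18],[-0.0126,-0.0433,0],0]
  ]
}}

```text
clock: 11.52
position: [0.614, -0.1097, 0.2435]
orientation: [0.988, 0.154, -0.001, 0.001]
ft_force: [-0.4, -1.0, -2.5]
gripper_width: 0.0235
grasp_force: 60.6
```

Emit:
{"fn": "jog_arm", "kwargs": {
  "moves": [
    [[0,0,0],[0,0,0],0],
    [[0,0,0],[0,0,0],0]
  ]
}}

```text
clock: 11.68
position: [0.6143, -0.1061, 0.2448]
orientation: [0.988, 0.154, -0.001, -0.0]
ft_force: [-0.2, 1.4, -3.0]
gripper_width: 0.0232
grasp_force: 60.6
```

```bash
python3 - <<'E'
from pl import *
step(*bench((.589,-.109),np.radians(18),0,.0712))
E
```

```text
shift [-0.0495, -0.0097, 0.3847] turn [-0.0003, 0.0008, -0.0026] mm 194.0 deg 0.2 goal [ 0.589  -0.109   0.0525]
```

Emit:
{"fn": "jog_arm", "kwargs": {
  "moves": [
    [[-0.05,-0.01,0.083],[0,0,0],0],
    [[-0.05,-0.01,0.166],[0,0,0],0],
    [[-0.05,-0.01,0.24],[0,0,0],0],
    [[-0.05,-0.01,0.31],[0,0,0],0],
    [[-0.05,-0.01,0.345],[0,0,0],0]
  ]
}}

```text
clock: 12.1
position: [0.5884, -0.1049, 0.0703]
orientation: [0.988, 0.157, -0.001, -0.001]
ft_force: [-0.0, 1.1, -2.5]
gripper_width: 0.0237
grasp_force: 60.7
```

Emit:
{"fn": "jog_arm", "kwargs": {
  "moves": [
    [[0,0,0.015],[0,0,0],0],
    [[0,0,0.03],[0,0,0],0],
    [[0,0,0.036],[0,0,0],0],
    [[0,0,0.04],[0,0,0],0],
    [[0,0,0.04],[0,0,0],0]
  ]
}}

```text
clock: 12.52
position: [0.5908, -0.1065, 0.0541]
orientation: [0.988, 0.157, 0.001, 0.0]
ft_force: [-0.7, 0.3, -2.5]
gripper_width: 0.0236
grasp_force: 60.7
```

Emit:
{"fn": "jog_arm", "kwargs": {
  "moves": [
    [[0,0,0.003],[0,0,0],0],
    [[0,0,0.005],[0,0,0],0],
    [[0,0,0.005],[0,0,0],0]
  ]
}}

```text
clock: 12.77
position: [0.5909, -0.1066, 0.052]
orientation: [0.988, 0.157, 0.001, 0.0]
ft_force: [-1.4, 1.6, 6.6]
gripper_width: 0.0232
grasp_force: 62.0
```

Emit:
{"fn": "jog_arm", "kwargs": {
  "moves": [
    [[0,0,0],[0,0,0],45],
    [[0,0,0],[0,0,0],45],
    [[0,0,0],[0,0,0],45],
    [[0,0,0],[0,0,0],45]
  ]
}}

```text
clock: 13.1
position: [0.5902, -0.1067, 0.0507]
orientation: [0.988, 0.157, 0.0, 0.0]
ft_force: [-0.5, 0.5, 0.0]
gripper_width: 0.0452
grasp_force: 0.0
```

```bash
python3 - <<'E'
from pl import *
s=sense();M=R.from_quat(s['orientation']).as_matrix();yaw=np.arctan2(M[1,0],M[0,0])
print(s['position'].round(4),s['ft_force'].round(1),s['gripper_width'],np.degrees(yaw))
h=s['position']+M@[-.001,0,0]
step(*bench(h[:2],yaw,np.radians(28),.0735))
E
```

```text
[ 0.5902 -0.1067  0.0507] [-0.5  0.5  0. ] 0.0451880114240421 18.035291523279415
shift [-0.0196, 0.0, -0.0126] turn [0.0001, -0.3262, -0.0] mm 12.0 deg 28.0 goal [ 0.5809 -0.1097  0.057 ]
```

Emit:
{"fn": "jog_arm", "kwargs": {
  "moves": [
    [[-0.0196,0,-0.0126],[0,-0.3262,0],45],
    [[-0.0196,0,-0.0126],[0,-0.3262,0],45],
    [[-0.0196,0,-0.0126],[0,-0.3262,0],45],
    [[-0.0196,0,-0.0126],[0,-0.3262,0],45],
    [[-0.0196,0,-0.0126],[0,-0.3262,0],45]
  ]
}}

```text
clock: 13.52
position: [0.583, -0.1064, 0.0544]
orientation: [0.957, 0.155, -0.242, 0.038]
ft_force: [-0.4, 1.1, -1.5]
gripper_width: 0.045
grasp_force: 0.0
```

Emit:
{"fn": "jog_arm", "kwargs": {
  "moves": [
    [[0,0,0],[0,0,0],45],
    [[0,0,0],[0,0,0],45]
  ]
}}

```text
clock: 13.68
position: [0.5801, -0.1101, 0.0565]
orientation: [0.958, 0.152, -0.239, 0.038]
ft_force: [0.7, -0.6, 0.1]
gripper_width: 0.0451
grasp_force: 0.0
```

```bash
python3 - <<'E'
from pl import *
s=sense();print(s['q'].round(2),s['position'].round(4),s['ft_force'].round(1))
step(*bench([.5892,-.1070],np.radians(18),np.radians(28),.0735))
E
```

```text
[-0.13  0.86  0.23  1.73  0.    1.03 -1.2 ] [ 0.5801 -0.1101  0.0565] [ 0.7 -0.6  0.1]
shift [0.001, -0.0003, -0.0017] turn [0.0002, -0.0004, 0.0001] mm 1.0 deg 0.0 goal [ 0.5809 -0.1097  0.057 ]
```

Good; close and lift.

Emit:
{"fn": "jog_arm", "kwargs": {
  "moves": [
    [[0,0,-0.001],[0,0,0],0],
    [[0,0,-0.001],[0,0,0],0],
    [[0,0,-0.001],[0,0,0],0],
    [[0,0,-0.001],[0,0,0],0],
    [[0,0,-0.001],[0,0,0],0]
  ]
}}

```text
clock: 14.1
position: [0.5806, -0.1104, 0.0583]
orientation: [0.958, 0.152, -0.239, 0.038]
ft_force: [-0.3, -0.4, 6.0]
gripper_width: 0.0233
grasp_force: 59.0
```

Emit:
{"fn": "jog_arm", "kwargs": {
  "moves": [
    [[0,0,0],[0,0,0],0],
    [[0,0,0],[0,0,0],0],
    [[0,0,0],[0,0,0],0]
  ]
}}

```text
clock: 14.35
position: [0.5807, -0.1103, 0.0583]
orientation: [0.958, 0.152, -0.239, 0.038]
ft_force: [-0.8, -0.9, 6.5]
gripper_width: 0.0235
grasp_force: 59.0
```

```bash
python3 - <<'E'
from pl import *
import json
s=sense();M=R.from_quat(s['orientation']).as_matrix();print(s['position'].round(4),s['gripper_width'],s['grasp_force'])
R0=M@R.from_euler('y',np.radians(28)).as_matrix()
g=s['position']-M@[0,0,grip_point_offset];print('grasp',g.round(4),R0.round(3).tolist())
up=M.T@[0,0,.16]/.5;print('lift',up.round(3))
Rt0=R.from_euler('z',np.radians(21.6)).as_matrix()@np.diag([1,-1,-1.])
E
```

```text
[ 0.5807 -0.1103  0.0583] 0.02347699157381869 58.977057337760925
grasp [ 0.589  -0.1076  0.0748] [[0.951, 0.309, -0.0], [0.309, -0.951, -0.001], [-0.0, 0.001, -1.0]]
lift [-0.15   0.    -0.282]
```

Emit:
{"fn": "jog_arm", "kwargs": {
  "moves": [
    [[-0.037,0,-0.07],[0,0,0],0],
    [[-0.075,0,-0.141],[0,0,0],0],
    [[-0.112,0,-0.21],[0,0,0],0],
    [[-0.15,0,-0.282],[0,0,0],0],
    [[-0.15,0,-0.282],[0,0,0],0]
  ]
}}

```text
clock: 14.77
position: [0.5837, -0.1107, 0.2241]
orientation: [0.96, 0.151, -0.234, 0.039]
ft_force: [0.5, -0.2, -2.4]
gripper_width: 0.0236
grasp_force: 59.6
```

```bash
python3 - <<'E'
from pl import *
step(*tgt([-.003,0,.006],.11,np.radians(28),d=.0561))
E
```

```text
shift [-0.1517, -0.5491, 0.1673] turn [-0.0068, 0.3426, -0.042] mm 297.0 deg 29.7 goal [0.3983 0.1176 0.1837]
```

Emit:
{"fn": "jog_arm", "kwargs": {
  "moves": [
    [[-0.12,-0.38,0.02],[-0.0068,0.3426,-0.042],0],
    [[-0.12,-0.38,0.02],[-0.0068,0.3426,-0.042],0],
    [[-0.12,-0.38,0.02],[-0.0068,0.3426,-0.042],0],
    [[-0.12,-0.38,0.02],[-0.0068,0.3426,-0.042],0],
    [[-0.12,-0.38,0.02],[-0.0068,0.3426,-0.042],0]
  ]
}}

```text
clock: 15.18
position: [0.4617, 0.0533, 0.2365]
orientation: [0.982, 0.187, 0.014, -0.006]
ft_force: [-1.6, -0.1, -3.1]
gripper_width: 0.0234
grasp_force: 59.7
```

Emit:
{"fn": "jog_arm", "kwargs": {
  "moves": [
    [[0,0,0],[0,0,0],0],
    [[0,0,0],[0,0,0],0]
  ]
}}

```text
clock: 15.35
position: [0.4659, 0.0544, 0.237]
orientation: [0.982, 0.189, 0.013, -0.005]
ft_force: [1.5, -0.7, -2.5]
gripper_width: 0.023
grasp_force: 59.7
```

```bash
python3 - <<'E'
from pl import *
s=sense();print(s['q'].round(2))
step(*tgt([-.003,0,.006],.11,np.radians(28),d=.0561))
E
```

```text
[-0.34  0.28  0.14  2.18 -0.08  0.66 -1.34]
shift [-0.0813, -0.167, 0.1053] turn [-0.0034, 0.0056, 0.0024] mm 107.0 deg 0.6 goal [0.3983 0.1176 0.1837]
```

Emit:
{"fn": "jog_arm", "kwargs": {
  "moves": [
    [[-0.0813,-0.08,0.02],[-0.0034,0.0056,0.0024],0],
    [[-0.0813,-0.167,0.06],[-0.0034,0.0056,0.0024],0],
    [[-0.0813,-0.167,0.1053],[-0.0034,0.0056,0.0024],0],
    [[-0.0813,-0.167,0.1053],[-0.0034,0.0056,0.0024],0],
    [[-0.0813,-0.167,0.1053],[-0.0034,0.0056,0.0024],0]
  ]
}}

```text
clock: 15.77
position: [0.3999, 0.1165, 0.1819]
orientation: [0.982, 0.186, 0.015, -0.002]
ft_force: [0.7, -0.3, -2.7]
gripper_width: 0.0233
grasp_force: 59.7
```

```bash
python3 - <<'E'
from pl import *
s=sense();print(s['q'].round(2))
for b in(.11,.06,.01): step(*tgt([-.003,0,.006],b,np.radians(28),d=.0561))
# check the held holder in picture: predicted post top/foot vs image
m=camera_model('wrist');im=shot('wrist','w6.png');pickle.dump(m,open('w6.pkl','wb'))
s=sense();M=R.from_quat(s['orientation']).as_matrix();R0=M@R.from_euler('y',np.radians(28)).as_matrix();g=s['position']-M@[0,0,grip_point_offset]
f=g+R0@[0,0,.0748]
for n,h,r in(('posttop',.098,.0063),('foot',0,.0155),('foot6',.006,.0155),('bodytop',.076,.0128)):
    P=np.array([f-R0@np.array([0,0,h])+R0@[r*np.cos(a),r*np.sin(a),0] for a in np.arange(0,6.28,.1)]);uv=proj(m,P);print(n,uv.min(0).round(1),uv.max(0).round(1))
Rm,t=pose(C);i6=im[:,:,::-1].copy()
for pts,c in((box[[0,1,3,2,6,7,5,4]]@Rm.T+t,(0,0,255)),):
    for u in proj(m,pts): cv2.circle(i6,tuple(int(round(x)) for x in u),1,c,-1)
cv2.imwrite('pics/w6c.png',cv2.resize(i6[100:400,150:490],(680,600),interpolation=2))
E
```

```text
[-0.51  0.31  0.11  2.35 -0.07  0.45 -1.53]
shift [-0.0021, -0.0031, -0.0038] turn [0.0007, 0.0028, -0.0012] mm 3.0 deg 0.3 goal [0.3983 0.1176 0.1837]
shift [0.0452, -0.0033, 0.0843] turn [0.0007, 0.0028, -0.0012] mm 48.0 deg 0.3 goal [0.4215 0.1268 0.1404]
shift [0.0926, -0.0035, 0.1724] turn [0.0007, 0.0028, -0.0012] mm 98.0 deg 0.3 goal [0.4448 0.136  0.0971]
posttop [302.  311.7] [334.  326.4]
foot [292.9 147.8] [342.1 187.4]
foot6 [292.3 153.6] [342.7 193.4]
bodytop [289.2 254.2] [346.5 287. ]
```

View pics/w6c.png

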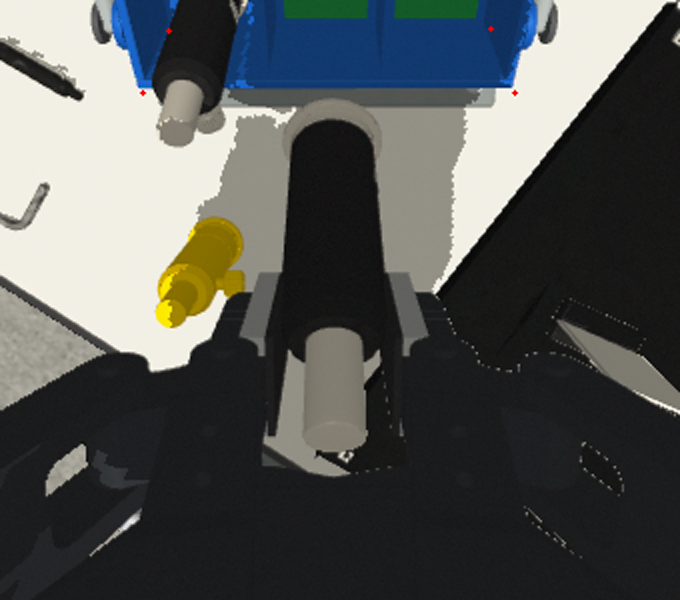

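The crop shows A held where predicted (foot rim at native (292–341,148)), aligned with the middle cell; crate rim is within ~2 mm of the fit. Descend.

Emit:
{"fn": "jog_arm", "kwargs": {
  "moves": [
    [[0,0,0],[0,0,0],0],
    [[0,0,0],[0,0,0],0]
  ]
}}

```text
clock: 15.98
position: [0.4012, 0.1158, 0.1836]
orientation: [0.983, 0.185, 0.017, -0.003]
ft_force: [0.0, 0.4, -1.9]
gripper_width: 0.0236
grasp_force: 59.7
```

```bash
python3 - <<'E'
from pl import *
m=camera_model('wrist');im=shot('wrist','w7.png')[:,:,::-1].copy();pickle.dump(m,open('w7.pkl','wb'))
k=blue(im,(150,440,20,170));m4=pickle.load(open('w4.pkl','rb'));m5=pickle.load(open('w5.pkl','rb'))
k4=blue(cv2.imread('pics/w4.png'),(150,350,50,160));k5=blue(cv2.imread('pics/w5.png'),(204,380,142,225))
ys,xs=np.nonzero(k);print(len(xs),xs.min(),xs.max(),ys.min(),ys.max())
for v in([(m,k,1)],[(m4,k4,1),(m5,k5,1),(m,k,1)]):
    x,r=fitc(v,C);print(x.round(4),np.abs(r).mean().round(2),np.abs(r).max().round(1))
for b in(.11,.06,.02): step(*tgt([-.002,0,.006],b,np.radians(28),d=.0561))
E
```

```text
13379 205 416 64 146
[0.4891 0.1541 0.0387 0.3795] 0.62 5.1
[0.489  0.1537 0.0387 0.378 ] 0.56 5.4
shift [-0.0021, -0.0052, -0.0014] turn [0.0006, -0.0, -0.0033] mm 3.0 deg 0.3 goal [0.3991 0.1179 0.1842]
shift [0.0449, -0.0055, 0.0869] turn [0.0006, -0.0, -0.0033] mm 49.0 deg 0.3 goal [0.4223 0.1271 0.1409]
shift [0.0824, -0.0058, 0.1576] turn [0.0006, -0.0, -0.0033] mm 89.0 deg 0.3 goal [0.4409 0.1344 0.1063]
```

Emit:
{"fn": "jog_arm", "kwargs": {
  "moves": [
    [[0.0,-0.0055,0.0],[0,0,-0.0033],0],
    [[0.0225,-0.006,0.043],[0,0,-0.0033],0],
    [[0.045,-0.006,0.087],[0,0,-0.0033],0],
    [[0.045,-0.006,0.087],[0,0,-0.0033],0],
    [[0.045,-0.006,0.087],[0,0,-0.0033],0]
  ]
}}

```text
clock: 16.45
position: [0.4209, 0.1278, 0.1399]
orientation: [0.982, 0.188, 0.016, -0.003]
ft_force: [-0.6, -0.3, -2.1]
gripper_width: 0.0237
grasp_force: 59.9
```

```bash
sed -i 's/^C=.*/C=[.489,.1538,.0387,.3785]/' pl.py; python3 - <<'E'
from pl import *
print(sense()['q'].round(2))
for b in(.06,.02,.0): step(*tgt([-.0025,0,.006],b,np.radians(28),d=.0561))
E
```

```text
[-0.49  0.41  0.08  2.35 -0.09  0.35 -1.52]
shift [0.002, 0.002, -0.0016] turn [0.0005, 0.0023, 0.0001] mm 2.0 deg 0.2 goal [0.4222 0.1272 0.1407]
shift [0.0398, 0.0019, 0.0689] turn [0.0005, 0.0023, 0.0001] mm 40.0 deg 0.2 goal [0.4408 0.1346 0.1061]
shift [0.0587, 0.0019, 0.1042] turn [0.0005, 0.0023, 0.0001] mm 60.0 deg 0.2 goal [0.4501 0.1383 0.0887]
```

Emit:
{"fn": "jog_arm", "kwargs": {
  "moves": [
    [[0.011,0.001,0.016],[0,0.001,0],0],
    [[0.02,0.001,0.033],[0,0.001,0],0],
    [[0.03,0.001,0.051],[0,0.001,0],0],
    [[0.04,0.001,0.069],[0,0.001,0],0],
    [[0.04,0.001,0.069],[0,0.001,0],0]
  ]
}}

```text
clock: 16.87
position: [0.4418, 0.1359, 0.1051]
orientation: [0.982, 0.188, 0.017, -0.003]
ft_force: [-0.0, -0.1, -2.6]
gripper_width: 0.0234
grasp_force: 59.9
```

Emit:
{"fn": "jog_arm", "kwargs": {
  "moves": [
    [[0,0,0],[0,0,0],0],
    [[0,0,0],[0,0,0],0]
  ]
}}

```text
clock: 17.03
position: [0.4406, 0.1352, 0.1064]
orientation: [0.982, 0.188, 0.017, -0.003]
ft_force: [-1.0, -0.4, -2.4]
gripper_width: 0.0234
grasp_force: 59.9
```

```bash
python3 - <<'E'
from pl import *
print(sense()['q'].round(2))
for b in(.02,.004,.0): step(*tgt([-.0025,0,.006],b,np.radians(28),d=.0561))
E
```

```text
[-0.47  0.5   0.07  2.33 -0.11  0.28 -1.5 ]
shift [-0.0002, 0.0012, 0.0007] turn [0.0005, 0.0005, 0.0003] mm 1.0 deg 0.1 goal [0.4408 0.1346 0.1061]
shift [0.0148, 0.0012, 0.0289] turn [0.0005, 0.0005, 0.0003] mm 16.0 deg 0.1 goal [0.4482 0.1376 0.0922]
shift [0.0186, 0.0012, 0.036] turn [0.0005, 0.0005, 0.0003] mm 20.0 deg 0.1 goal [0.4501 0.1383 0.0887]
```

Emit:
{"fn": "jog_arm", "kwargs": {
  "moves": [
    [[0.004,0.001,0.007],[0,0,0],0],
    [[0.007,0.001,0.014],[0,0,0],0],
    [[0.011,0.001,0.021],[0,0,0],0],
    [[0.0148,0.001,0.0285],[0,0,0],0],
    [[0.0148,0.001,0.0285],[0,0,0],0]
  ]
}}

```text
clock: 17.45
position: [0.4488, 0.1381, 0.0919]
orientation: [0.982, 0.188, 0.017, -0.003]
ft_force: [0.5, 0.4, -2.1]
gripper_width: 0.0235
grasp_force: 59.9
```

Emit:
{"fn": "jog_arm", "kwargs": {
  "moves": [
    [[0.001,0,0.0018],[0,0,0],0],
    [[0.002,0,0.0036],[0,0,0],0],
    [[0.002,0,0.0036],[0,0,0],0]
  ]
}}

```text
clock: 17.7
position: [0.4495, 0.1383, 0.0907]
orientation: [0.982, 0.188, 0.017, -0.003]
ft_force: [-0.2, 0.3, -2.4]
gripper_width: 0.0234
grasp_force: 59.9
```

Emit:
{"fn": "jog_arm", "kwargs": {
  "moves": [
    [[0.0005,0,0.0009],[0,0,0],0],
    [[0.001,0,0.0018],[0,0,0],0],
    [[0.001,0,0.0018],[0,0,0],0]
  ]
}}

```text
clock: 17.95
position: [0.45, 0.1385, 0.0899]
orientation: [0.982, 0.188, 0.017, -0.003]
ft_force: [-0.4, 0.1, -2.5]
gripper_width: 0.0239
grasp_force: 59.9
```

Emit:
{"fn": "jog_arm", "kwargs": {
  "moves": [
    [[0.0005,0,0.0009],[0,0,0],0],
    [[0.001,0,0.0018],[0,0,0],0],
    [[0.001,0,0.0018],[0,0,0],0]
  ]
}}

```text
clock: 18.2
position: [0.4498, 0.1384, 0.0893]
orientation: [0.982, 0.188, 0.017, -0.003]
ft_force: [-3.0, -0.6, 7.0]
gripper_width: 0.0236
grasp_force: 61.1
```

Emit:
{"fn": "jog_arm", "kwargs": {
  "moves": [
    [[0,0,0],[0,0,0],27],
    [[0,0,0],[0,0,0],29],
    [[0,0,0],[0,0,0],32],
    [[0,0,0],[0,0,0],34],
    [[0,0,0],[0,0,0],34]
  ]
}}

```text
clock: 18.62
position: [0.4506, 0.1387, 0.089]
orientation: [0.982, 0.188, 0.017, -0.003]
ft_force: [-0.5, 0.1, 0.2]
gripper_width: 0.0339
grasp_force: 0.0
```

```bash
python3 - <<'E'
from pl import *
s=sense();M=R.from_quat(s['orientation']).as_matrix();Rm,t=pose(C);print(s['ft_force'].round(1),s['gripper_width'],s['position'])
print('retract .11', (M.T@(Rm@[0,0,.11])/.5).round(4))
E
```

```text
[-0.5  0.1  0.2] 0.03391491779445616 [0.45059209 0.138683   0.08898911]
retract .11 [-1.032e-01  1.000e-04 -1.943e-01]
```

Emit:
{"fn": "jog_arm", "kwargs": {
  "moves": [
    [[-0.015,0,-0.028],[0,0,0],34],
    [[-0.03,0,-0.06],[0,0,0],34],
    [[-0.06,0,-0.117],[0,0,0],34],
    [[-0.1,0,-0.194],[0,0,0],34],
    [[-0.1,0,-0.194],[0,0,0],34]
  ]
}}

```text
clock: 19.03
position: [0.3989, 0.1177, 0.1882]
orientation: [0.982, 0.188, 0.019, -0.004]
ft_force: [-0.7, -0.4, -0.3]
gripper_width: 0.0341
grasp_force: 0.0
```

Emit:
{"fn": "jog_arm", "kwargs": {
  "moves": [
    [[0,0,-0.15],[0,0,0],50],
    [[0,0,-0.2],[0,0,0],60],
    [[0,0,-0.2],[0,0,0],60],
    [[0,0,-0.2],[0,0,0],60]
  ]
}}

```text
clock: 19.37
position: [0.3993, 0.1184, 0.2878]
orientation: [0.982, 0.188, 0.021, -0.004]
ft_force: [0.3, 0.1, 0.3]
gripper_width: 0.0602
grasp_force: 0.0
```

```bash
cat > chk.py <<'E'
from pl import *
import sys
m=camera_model('wrist');im=shot('wrist',sys.argv[1]+'.png');Rm,t=pose(C)
def cr(uv,h):
    o,d=ray(m,uv);oc=Rm.T@(o-t);dc=Rm.T@d;return (oc+dc*(h-oc[2])/dc[2]).round(4)
for y in(.05,0,-.05): print('pred foot/top',y,proj(m,np.array([[-.0045,y,.005],[-.0045-.005,y,.103]])@Rm.T+t).round().tolist())
for r in silhouettes('wrist','holder_a'):
    ys,xs=np.nonzero(r['mask']);v=ys.max();e=xs[ys>=v-3].mean();print(round(r['confidence'],2),np.round(r['xy']),r['mask'].sum(),xs.min(),xs.max(),ys.min(),v,'lowest',round(e,1),'top edge crate',cr((e,v),.103))
E
python3 chk.py w8; python3 -c "
from pl import *
s=sense();print(s['position'].round(3),s['q'].round(2))
step(*bench((.6067,-.3235),np.radians(6),np.radians(28),.25))"
```

```text
pred foot/top 0.05 [[276.0, 108.0], [267.0, 156.0]]
pred foot/top 0 [[316.0, 108.0], [316.0, 157.0]]
pred foot/top -0.05 [[357.0, 109.0], [366.0, 157.0]]
0.95 [270. 131.] 1170 258 287 106 160 lowest 267.3 top edge crate [-0.0138  0.0505  0.103 ]
0.9 [270. 211.] 786 254 285 192 226 lowest 262.3 top edge crate [-0.1136  0.0676  0.103 ]
[0.398 0.118 0.284] [-0.56  0.13  0.15  2.23 -0.03  0.74 -1.58]
shift [0.0406, 0.9701, 0.1037] turn [0.0417, -0.3482, 0.1804] mm 488.0 deg 33.9 goal [ 0.598  -0.3244  0.2335]
```

```bash
python3 - <<'E'
from h import *
im=cv2.imread('pics/w8.png');h=cv2.cvtColor(im,cv2.COLOR_BGR2HSV)
for v in range(76,176,4):
    r=''
    for u in range(240,400,3):
        H,S,V=h[v,u]
        r+='B' if S>120 and 95<H<130 else 'G' if S>100 and 40<H<85 else '#' if V<60 else 'w' if V>190 else '.' 
    print(v,r)
E
```

```text
76 wwww.............................................www.w
80 www..............................................ww...
84 www.BBBBBBBBBBBBBBBBBBBBBBBBBBBBBBBBBBBBBBBBBBB..ww.w.
88 .ww.BBBBBBBBBBBBBBBBBBBBBBBBBBBBBBBBBBBBBBBBBBBBwww.ww
92 .wwBBBBBBBBBBBBBBBBBBBBBBBBBBBBBBBBBBBBBBBBBBBBBwww.ww
96 .w.BBBBBBBBBBBBBBBBBBBBBBBBBBBBBBBBBBBBBBBBBBBBBBw...w
100 .wBBBBBBBBBBBBBBBBBBBBBBBBBBBBBBBBBBBBBBBBBBBBBBBw.w.w
104 .wBBBBBBBBBBBBBBBBBBBBBBBBBBBBBBBBBBBBBBBBBBBBBBBB.www
108 ..BBBBBB.######.BBBBBG.######.GBBBGGGGGGGGGGBBBBB..www
112 w.BBBBBB#######.BBBBBG#######.GBBBGGGGGGGGGGBBBBBB..ww
116 wBBBBBBB#######BBBBBBG#######.GBBBGGGGGGGGGGBBBBBBw.ww
120 wBBBBBBB#######BBBBBBB########BBBBBBBBBBBBBBBBBBBBw.ww
124 .wBBBBB########BBBBBBB#######BBBBBBBBBBBBBBBBBBBBBw.ww
128 ww.BBBB#######BBBBBBBB#######BBBBBBBBBBBBBBBBBBBBwwwww
132 wwwBBBB#######BBBBBBBB########BBBBBBBBBBBBBBBBBBwwwwww
136 wwwBBB########BBBBBBBB########BBBBBBBBBBBBBBBBBBwwwwww
140 www.BB##...###BBBBBBBB########BBBBBBBBBBBBBBBBBBwwwwww
144 wwwww..#....##........##....##..............w..wwwwwww
148 wwwww.......#..........#....#..................wwwwwww
152 wwwwwww.......wwwwwwwww.....................wwwwwwwwww
156 wwwwwwww...wwwwwwwwwwww.....................wwwwwwwwww
160 wwwwwwwww..wwwwwwwwwwww.....................wwwwwwwwww
164 wwwwwwwwwwwwwwwwwwwwwww.....................wwwwwwwwww
168 wwwwwwwwwwwwwwwwwwwwwww.....................wwwwwwwww#
172 wwwwwwwwwwwwwwwwwwwwwww.....................wwwwwwww##
```

A stands in the middle cell, leaning like holder_c, with the third cell's green pad free. Now to B.

Emit:
{"fn": "jog_arm", "kwargs": {
  "moves": [
    [[0.016,0.39,0.02],[0.0417,-0.3482,0.1804],85],
    [[0.016,0.39,0.02],[0.0417,-0.3482,0.1804],85],
    [[0.016,0.39,0.02],[0.0417,-0.3482,0.1804],85],
    [[0.016,0.39,0.02],[0.0417,-0.3482,0.1804],85],
    [[0.016,0.39,0.02],[0.0417,-0.3482,0.1804],85]
  ]
}}

```text
clock: 19.88
position: [0.4787, -0.0636, 0.2725]
orientation: [0.968, 0.048, -0.246, 0.014]
ft_force: [0.6, 0.6, 0.1]
gripper_width: 0.0849
grasp_force: 0.0
```

```bash
python3 - <<'E'
from pl import *
from ik import *
q=sense()['q']
for gh in(.25,.16,.0735):
    o=ik(*bench((.6067,-.3235),np.radians(6),np.radians(28),gh),6,q0=q,m=.03);b=o[0];q=b[1];print(gh,round(b[0],6),q.round(2))
step(*bench((.6067,-.3235),np.radians(6),np.radians(28),.25))
E
```

```text
0.25 0.0 [ 0.28  0.74  0.07  1.4   0.16  1.44 -1.18]
0.16 0.0 [ 0.32  0.83 -0.01  1.46  0.21  1.31 -1.25]
0.0735 0.0 [ 0.27  0.92  0.08  1.5   0.15  1.17 -1.22]
shift [0.2007, 0.5427, -0.0187] turn [0.0001, 0.0061, -0.0035] mm 289.0 deg 0.6 goal [ 0.598  -0.3244  0.2335]
```

Emit:
{"fn": "jog_arm", "kwargs": {
  "moves": [
    [[0.1,0.271,-0.009],[0,0.006,-0.0035],85],
    [[0.1,0.271,-0.009],[0,0.006,-0.0035],85],
    [[0.1,0.271,-0.009],[0,0.006,-0.0035],85],
    [[0.1,0.271,-0.009],[0,0.006,-0.0035],85],
    [[0.1,0.271,-0.009],[0,0.006,-0.0035],85]
  ]
}}

```text
clock: 20.3
position: [0.5372, -0.1954, 0.2518]
orientation: [0.969, 0.05, -0.24, 0.013]
ft_force: [-0.2, -0.7, 0.1]
gripper_width: 0.0853
grasp_force: 0.0
```

Emit:
{"fn": "jog_arm", "kwargs": {
  "moves": [
    [[0.1,0.271,-0.009],[0,0,0],85],
    [[0.1,0.271,-0.009],[0,0,0],85],
    [[0.1,0.271,-0.009],[0,0,0],85],
    [[0.1,0.271,-0.009],[0,0,0],85],
    [[0.1,0.271,-0.009],[0,0,0],85]
  ]
}}

```text
clock: 20.72
position: [0.5976, -0.324, 0.2322]
orientation: [0.969, 0.051, -0.24, 0.012]
ft_force: [-1.5, 0.0, 0.1]
gripper_width: 0.0852
grasp_force: 0.0
```

Emit:
{"fn": "jog_arm", "kwargs": {
  "moves": [
    [[0,0,0],[0,0,0],85],
    [[0,0,0],[0,0,0],85]
  ]
}}

```text
clock: 20.88
position: [0.5981, -0.3183, 0.2341]
orientation: [0.969, 0.054, -0.239, 0.011]
ft_force: [0.4, 0.5, -0.3]
gripper_width: 0.0849
grasp_force: 0.0
```

```bash
python3 - <<'E'
from fit import *
m=camera_model('wrist');im=shot('wrist','w9.png');pickle.dump(m,open('w9.pkl','wb'))
s=sense();print(s['position'].round(4),s['q'].round(2))
xy=np.array([.6067,-.3235]);d=np.array([np.cos(.1),np.sin(.1)])
print('pred',proj(m,[[*xy,0],[*xy,.076],[*xy,.098],[*(xy-.026*d),.064]]).round(1).tolist())
h=cv2.cvtColor(im,cv2.COLOR_RGB2HSV)
u0,v0=proj(m,[[*xy,.05]])[0].astype(int);print(u0,v0)
for v in range(max(v0-50,0),min(v0+50,400),3):
    r=''
    for u in range(u0-50,u0+50,2):
        if not 0<=u<640: continue
        H,S,V=h[v,u]; r+='R' if S>120 and (H<10 or H>170) else '#' if V<60 else 'w' if V>225 else 'o' if V>150 else '.'
    print(v,r)
E
```

```text
[ 0.5983 -0.318   0.2347] [ 0.12  0.76  0.37  1.42 -0.01  1.41 -1.01]
pred [[322.7, 71.2], [323.7, 102.5], [324.1, 114.2], [322.8, 122.8]]
323 90
40 wwwwwwwwwwwwwwwwwwwwwwwwwwwwwwwwwwwwwwwwwwwwwwwwww
43 wwwwwwwwwwwwwwwwwwwwwwwwwwwwwwwwwwwwwwwwwwwwwwwwww
46 wwwwwwwwwwwwwwwwwwwwwwo.....owwwwwwwwwwwwwwwwwwwww
49 wwwwwwwwwwwwwwwwwwwww.........wwwwwwwwwwwwwwwwwwww
52 wwwwwwwwwwwwwwwwwwww...........wwwwwwwwwwwwwwwwwww
55 wwwwwwwwwwwwwwwwwww...........owwwwwwwwwwwwwwwwwww
58 wwwwwwwwwwwwwwwwwww............owwwwwwwwwwwwwwwwww
61 wwwwwwwwwwwwwwwwwww............wwwwwwwwwwwwwwwwwww
64 wwwwwwwwwwwwwwwwwww....######..wwwwwwwwwwwwwwwwwww
67 wwwwwwwwwwwwwwwwwwww.##########oowwwwwwwwwwwwwwwww
70 wwwwwwwwwwwwwwwwwwow###########.wwwwwwwwwwwwwwwwww
73 wwwwwwwwwwwwwwwwwwwo###########.wwwwwwwwwwwwwwwwww
76 wwwwwwwwwwwwwwwwwwo.############wwwwwwwwwwwwwwwwww
79 wwwwwwwwwwwwwwwwwwwo############owwwwwwwwwwwwwwwww
82 wwwwwwwwwwwwwwwwwwwo############owwwwwwwwwwwwwwwww
85 wwwwwwwwwwwwwwwwwww.############owwwwwwwwwwwwwwwww
88 wwwwwwwwwwwwwwwwwww.############.wwwwwwwwwwwwwwwww
91 wwwwwwwwwwwwwwwwwww.#############
[... 195 characters left out ...]
wwwwwwwww###........###oo.RRRRRRRRRRRRow
106 wwwwwwwwwwwwwwwwwww.###.......###RRRRRRRRRRRRRRRRw
109 wwwwwwwwwwwwwwwwwwww.##..www..##RRRRRRRRRRRRRRRoww
112 wwwwwwwwwwwwwwwwwwwwww#wwwwwww.RRRRRRRRRRRRRowwwww
115 wwwwwwwwwwwwwwwwwwwwww.wwwwwwwoRRRRRRRRRRowwwwwwww
118 wwwwwwwwwwwwwwwwwwwwwwowwwwwwwwwRRRRRRowwwwwwwwwww
121 wwwwwwwwwwwwwwwwwwwwww.owwwwwwwwwRRowwwwwwwwwwwwww
124 wwwwwwwwwwwwwwwwwwwwwwwwoowwwwwwwwwwwwwwwwwwwwwwww
127 wwwwwwwwwwwwwwwwwwwwwwwwwwwwwwwwwwwwwwwwwwwwwwwwww
130 wwwwwwwwwwwwwwwwwwwwwwwwwwwwwwwwwwwwwwwwwwwwwwwwww
133 wwwwwwwwwwwwwwwwwwwwwwwwwwwwwwwwwwwwwwwwwwwwwwwwww
136 wwwwwwwwwwwwwwwwwwwwwwwwwwwwwwwwwwwwwwwwwwwwwwwwww
139 wwwwwwwwwwwwwwwwwwwwwwwwwwwwwwwwwwwwwwwwwwwwwwwwww
```

```bash
python3 - <<'E'
from pl import *
for gh in(.25,.15,.0745): step(*bench((.6067,-.3245),np.radians(6),np.radians(28),gh))
E
```

```text
shift [-0.001, 0.0147, 0.0032] turn [-0.0003, -0.0041, 0.0046] mm 8.0 deg 0.5 goal [ 0.598  -0.3254  0.2335]
shift [0.0918, 0.0154, 0.1804] turn [-0.0003, -0.0041, 0.0046] mm 102.0 deg 0.5 goal [ 0.598  -0.3254  0.1335]
shift [0.1619, 0.016, 0.3142] turn [-0.0003, -0.0041, 0.0046] mm 177.0 deg 0.5 goal [ 0.598  -0.3254  0.058 ]
```

Emit:
{"fn": "jog_arm", "kwargs": {
  "moves": [
    [[0.0,0.015,0.003],[0,-0.004,0.0046],85],
    [[0.03,0.015,0.06],[0,-0.004,0.0046],85],
    [[0.06,0.0155,0.12],[0,-0.004,0.0046],85],
    [[0.092,0.0155,0.18],[0,-0.004,0.0046],85],
    [[0.11,0.0157,0.215],[0,-0.004,0.0046],85]
  ]
}}

```text
clock: 21.35
position: [0.5974, -0.326, 0.1118]
orientation: [0.969, 0.05, -0.242, 0.012]
ft_force: [0.2, -0.1, -0.3]
gripper_width: 0.085
grasp_force: 0.0
```

Emit:
{"fn": "jog_arm", "kwargs": {
  "moves": [
    [[0.017,0,0.033],[0,0,0],85],
    [[0.034,0,0.066],[0,0,0],85],
    [[0.052,0,0.099],[0,0,0],70],
    [[0.052,0,0.099],[0,0,0],60],
    [[0.052,0,0.099],[0,0,0],50]
  ]
}}

```text
clock: 21.77
position: [0.5978, -0.327, 0.0586]
orientation: [0.969, 0.05, -0.242, 0.013]
ft_force: [0.2, 0.1, 0.4]
gripper_width: 0.0511
grasp_force: 0.0
```

```bash
python3 - <<'E'
from pl import *
step(*bench((.6067,-.3245),np.radians(6),np.radians(28),.0738))
m=camera_model('wrist');im=shot('wrist','w10.png');h=cv2.cvtColor(im,cv2.COLOR_RGB2HSV)
for v in range(150,330,6):
    r=''
    for u in range(215,420,4):
        H,S,V=h[v,u]; r+='R' if S>120 and (H<10 or H>170) else '#' if V<40 else 'w' if V>200 else 'o' if V>130 else '.'
    print(v,r)
E
```

```text
shift [0.0019, -0.0031, 0.002] turn [0.0001, 0.0003, -0.0008] mm 2.0 deg 0.1 goal [ 0.598  -0.3254  0.0573]
150 wwwwwwwww.....wwwww..........owwwwww.....wwwwwwwwwww
156 wwwwwwwww......wwww..........owwwww......wwwwwwwwwww
162 wwwwwwwwww.....wwww....####..o.wwwww....wwwwwwwwwwww
168 wwwwwwwwwwwww..wwwww.########.wwwww..owwwwwwwwwwwwww
174 wwwwwwwwwwwwwwwwwwww##########wwwwwwwwwwwwwwwwwwwwww
180 wwwwwwwwwwwwwwwwwwww##########wwwwwwwwwwwwwwwwwwwwww
186 wwwwwwwwwwwwwwwwwwww##########wwwwwwwwwwwwwwwwwwwwww
192 wwwwwwwwwwwwwwwwwww.##########owwwwwwwwwwwww...owwww
198 wwwwwwwwwwwwwwwwwww###########.wwwwwwww.RR...owwwwww
204 wwwwwwwwwwwwwwwwwww###########.wwww..RRRRR.wwwwwowww
210 wwwwwwwwwwwwwwwwwww############o.RRRRRRRRRRowwwwwwww
216 wwwwwwwwwwwwwwwwwww############RRRRRRRRRRRRRwwwwwwww
222 wwwwwwwwwwwwwwwwwww############RRRRRRRRRRwwwwwwwwwww
228 wwwwwwwwwwwwwwwwwww############RRRRRRwwwwwwwwwwwwwww
234 wwwwwwwwwwwwwwwwww.############oRwwwwwwwwwwwwwwwwwww
240 wwwwwwwww...#wwwww#############wwwwwwww#...wwwwwwwww
246 wwwwwwww...##wwwww#############wwwwwwww##...wwwwwwww
252 wwwww##...###wwwww#############owwwwwww###...##wwwww
258 wwww##...####wwwww#############.wwwwwww###....##wwww
264 www##....####wwwww#############.wwwwwwo####...###www
270 ww##....#####wwwww###.......###wwwwwww.#####...###ww
276 ######..#####wwwwww##.......##wwwwwwwww#####..######
282 #######.#####wwwwwwww.......owwwwwwwwww#####.#######
288 ############wwwwwwwww.......wwwwwwwwwww.############
294 ############..wwwwwww.......wwwwwwwwwwww############
300 ##############wwwwwww.......wwwwwwwwwwww############
306 #####################.......wwwwwwwwwwwww###########
312 ####################...ooo..o#.wwwwwwwwww###########
318 ####################.wwwwwwwo#########..ww##########
324 #####################.wwwww.########################
```

Emit:
{"fn": "jog_arm", "kwargs": {
  "moves": [
    [[0.001,-0.0028,0],[0,0,0],50],
    [[0.001,-0.0028,0],[0,0,0],0],
    [[0.001,-0.0028,0],[0,0,0],0],
    [[0.001,-0.0028,0],[0,0,0],0],
    [[0.001,-0.0028,0],[0,0,0],0]
  ]
}}

```text
clock: 22.23
position: [0.5989, -0.3262, 0.0601]
orientation: [0.969, 0.05, -0.24, 0.013]
ft_force: [-0.2, 2.2, 7.4]
gripper_width: 0.0234
grasp_force: 58.5
```

Emit:
{"fn": "jog_arm", "kwargs": {
  "moves": [
    [[0,0,0],[0,0,0],0],
    [[0,0,0],[0,0,0],0],
    [[0,0,0],[0,0,0],0],
    [[0,0,0],[0,0,0],0]
  ]
}}

```text
clock: 22.57
position: [0.5989, -0.3262, 0.0601]
orientation: [0.969, 0.05, -0.24, 0.013]
ft_force: [1.4, 1.2, 7.2]
gripper_width: 0.0231
grasp_force: 58.5
```

```bash
python3 - <<'E'
from pl import *
s=sense();M=R.from_quat(s['orientation']).as_matrix();print(s['position'].round(4),s['gripper_width'],s['grasp_force'],s['ft_force'].round(1))
R0=M@R.from_euler('y',np.radians(28)).as_matrix();g=s['position']-M@[0,0,grip_point_offset];print('grasp',g.round(4),R0.round(3)[:,2], 'actual pitch',np.degrees(np.arccos(-M[2,2])))
m=camera_model('wrist');im=shot('wrist','w11.png');gr=cv2.cvtColor(im,cv2.COLOR_RGB2GRAY)
f=np.array([g[0],g[1],0])
for n,h,r in(('posttop',.098,.0063),('foot',0,.0155)):
    P=np.array([[f[0]+r*np.cos(a),f[1]+r*np.sin(a),h] for a in np.arange(0,6.28,.1)]);uv=proj(m,P);print(n,uv.min(0).round(1),uv.max(0).round(1))
print('post bottom col',gr[305:335,318].tolist());print('foot col',gr[130:175,316].tolist());print('foot row 160',gr[156,285:350].tolist())
print('lift',(M.T@[0,0,.16]/.5).round(4))
E
```

```text
[ 0.5989 -0.3262  0.0601] 0.023052899206943714 58.533305525779724 [1.4 1.2 7.2]
grasp [ 0.6076 -0.3252  0.0767] [ 0.003 -0.001 -1.   ] actual pitch 27.85669599834503
posttop [300.3 307.6] [331.7 322.6]
foot [291.5 147.7] [340.1 187. ]
post bottom col [115, 115, 115, 114, 113, 141, 205, 211, 211, 211, 211, 211, 210, 212, 210, 211, 212, 210, 211, 210, 69, 12, 11, 17, 17, 18, 20, 16, 20, 20]
foot col [223, 222, 223, 223, 138, 124, 125, 125, 124, 125, 125, 125, 125, 124, 124, 124, 125, 124, 125, 124, 125, 121, 114, 117, 118, 117, 116, 119, 116, 115, 112, 93, 31, 19, 16, 15, 19, 15, 17, 16, 18, 14, 17, 15, 16]
foot row 160 [124, 125, 124, 124, 124, 125, 125, 125, 124, 125, 124, 124, 124, 118, 113, 111, 104, 112, 120, 119, 118, 117, 117, 118, 117, 117, 116, 116, 117, 116, 117, 116, 117, 117, 116, 116, 117, 116, 117, 116, 119, 120, 116, 114, 113, 116, 121, 125, 125, 124, 125, 125, 125, 125, 125, 123, 125, 125, 124, 125, 125, 124, 125, 124, 125]
lift [-0.1495  0.0005 -0.2829]
```

Emit:
{"fn": "jog_arm", "kwargs": {
  "moves": [
    [[-0.025,0,-0.047],[0,0,0],0],
    [[-0.06,0,-0.113],[0,0,0],0],
    [[-0.1,0,-0.189],[0,0,0],0],
    [[-0.15,0,-0.283],[0,0,0],0],
    [[-0.15,0,-0.283],[0,0,0],0]
  ]
}}

```text
clock: 23.03
position: [0.5998, -0.3277, 0.2256]
orientation: [0.97, 0.049, -0.238, 0.015]
ft_force: [1.1, -0.9, -2.0]
gripper_width: 0.0235
grasp_force: 59.1
```

```bash
python3 - <<'E'
from pl import *
step(*tgt([-.0025,-.05,.006],.16,np.radians(28),d=.058,dx=-.002))
E
```

```text
shift [-0.2969, -0.8183, 0.1395] turn [-0.0373, 0.342, -0.1823] mm 441.0 deg 33.5 goal [0.3949 0.0626 0.2299]
```

Emit:
{"fn": "jog_arm", "kwargs": {
  "moves": [
    [[-0.1,-0.38,0.04],[-0.0373,0.342,-0.1823],0],
    [[-0.1,-0.38,0.04],[-0.0373,0.342,-0.1823],0],
    [[-0.1,-0.38,0.04],[-0.0373,0.342,-0.1823],0],
    [[-0.1,-0.38,0.04],[-0.0373,0.342,-0.1823],0],
    [[-0.1,-0.38,0.04],[-0.0373,0.342,-0.1823],0]
  ]
}}

```text
clock: 23.45
position: [0.5227, -0.1396, 0.2252]
orientation: [0.982, 0.19, 0.016, -0.006]
ft_force: [-1.1, 1.1, -2.8]
gripper_width: 0.0231
grasp_force: 59.3
```

```bash
python3 - <<'E'
from pl import *
step(*tgt([-.0025,-.05,.006],.14,np.radians(28),d=.058,dx=-.002))
E
```

```text
shift [-0.0669, -0.4704, 0.0255] turn [-0.0039, 0.0002, 0.0027] mm 238.0 deg 0.4 goal [0.4042 0.0663 0.2126]
```

Emit:
{"fn": "jog_arm", "kwargs": {
  "moves": [
    [[-0.04,-0.3,0],[0,0,0],0],
    [[-0.04,-0.3,0],[0,0,0],0],
    [[-0.04,-0.3,0],[0,0,0],0],
    [[-0.04,-0.3,0],[0,0,0],0],
    [[-0.04,-0.3,0],[0,0,0],0]
  ]
}}

```text
clock: 23.87
position: [0.4479, -0.0063, 0.2247]
orientation: [0.981, 0.191, 0.013, -0.007]
ft_force: [-0.4, 1.4, -2.7]
gripper_width: 0.0234
grasp_force: 59.4
```

Emit:
{"fn": "jog_arm", "kwargs": {
  "moves": [
    [[-0.027,-0.085,0.0],[-0.004,0,0.0027],0],
    [[-0.027,-0.17,0.02],[-0.004,0,0.0027],0],
    [[-0.027,-0.17,0.025],[-0.004,0,0.0027],0],
    [[-0.027,-0.17,0.025],[-0.004,0,0.0027],0],
    [[-0.027,-0.17,0.025],[-0.004,0,0.0027],0]
  ]
}}

```text
clock: 24.28
position: [0.408, 0.0636, 0.2124]
orientation: [0.982, 0.187, 0.015, -0.003]
ft_force: [0.5, -0.3, -2.6]
gripper_width: 0.0233
grasp_force: 59.7
```

```bash
python3 - <<'E'
from pl import *
print(sense()['q'].round(2),sense()['position'].round(4))
for b in(.11,.06): step(*tgt([-.0025,-.05,.006],b,np.radians(28),d=.058,dx=-.002))
E
```

```text
[-0.41  0.25  0.15  2.33 -0.08  0.54 -1.39] [0.408  0.0636 0.2124]
shift [0.0235, -0.0079, 0.0522] turn [0.0002, 0.0036, -0.0017] mm 29.0 deg 0.3 goal [0.4182 0.0718 0.1866]
shift [0.0709, -0.008, 0.1402] turn [0.0002, 0.0036, -0.0017] mm 79.0 deg 0.3 goal [0.4414 0.0811 0.1433]
```

Emit:
{"fn": "jog_arm", "kwargs": {
  "moves": [
    [[0.0,-0.008,0.01],[0,0.003,-0.0017],0],
    [[0.0235,-0.008,0.052],[0,0.003,-0.0017],0],
    [[0.047,-0.008,0.096],[0,0.003,-0.0017],0],
    [[0.071,-0.008,0.14],[0,0.003,-0.0017],0],
    [[0.071,-0.008,0.14],[0,0.003,-0.0017],0]
  ]
}}

```text
clock: 24.7
position: [0.4431, 0.0808, 0.1404]
orientation: [0.982, 0.187, 0.016, -0.003]
ft_force: [0.4, -0.4, -1.7]
gripper_width: 0.0234
grasp_force: 59.7
```

Emit:
{"fn": "jog_arm", "kwargs": {
  "moves": [
    [[0,0,0],[0,0,0],0],
    [[0,0,0],[0,0,0],0]
  ]
}}

```text
clock: 24.87
position: [0.4409, 0.08, 0.1436]
orientation: [0.982, 0.187, 0.016, -0.003]
ft_force: [-0.4, -0.0, -1.0]
gripper_width: 0.0233
grasp_force: 59.7
```

```bash
python3 - <<'E'
from pl import *
print(sense()['q'].round(2),sense()['position'].round(4))
for b in(.06,.02,.004): step(*tgt([-.0025,-.05,.006],b,np.radians(28),d=.058,dx=-.002))
m=camera_model('wrist');im=shot('wrist','w12.png');h=cv2.cvtColor(im,cv2.COLOR_RGB2HSV)
for v in range(60,200,5):
    r=''
    for u in range(180,420,4):
        H,S,V=h[v,u];r+='B' if S>120 and 95<H<130 else 'G' if S>100 and 40<H<85 else '#' if V<60 else 'w' if V>190 else '.' 
    print(v,r)
E
```

```text
[-0.38  0.41  0.11  2.33 -0.13  0.37 -1.36] [0.4409 0.08   0.1436]
shift [0.0016, -0.0017, 0.0007] turn [0.0002, 0.0012, -0.002] mm 1.0 deg 0.2 goal [0.4414 0.0811 0.1433]
shift [0.0393, -0.0018, 0.0712] turn [0.0002, 0.0012, -0.002] mm 41.0 deg 0.2 goal [0.46   0.0884 0.1087]
shift [0.0544, -0.0019, 0.0995] turn [0.0002, 0.0012, -0.002] mm 57.0 deg 0.2 goal [0.4674 0.0914 0.0948]
60 .......................................................wwwww
65 .......................................................wwwww
70 .......................................................wwwww
75 .......................................................wwwww
80 ........................................................wwww
85 ........................................................wwww
90 BBBBBBBBBBBBBBBBBBBBBBBBBBBBBBBBBBBBBBBBBBB.............wwww
95 BBBBBBBBBBBBBBBBBBBBBBBBBBBBBBBBBBBBBBBBBBB.............wwww
100 BBBBBBBBBBBBBBBBBBBBBBBBBBBBBBBBBBBBBBBBBBBB...........wwwww
105 BBBBBBBBBBBBBBBBBBBBBBBBBBBBBBBBBBBBBBBBBBBB...........wwwww
110 BBBBBBBBBBBBBBBBBBBBBBBBBBBBBBBBBBBBBBBBBBBB...........wwwww
115 BBBBB
[... 395 characters left out ...]
BB#########.BBBBBBBBBBBBBBBBBBBBBBB..#.......wwwww
150 ####BBBBBBBB#########BBBBBBBBBBBBBBBBBBBBBBBB..#......wwwwww
155 ###BBBBBBBB##########BBBBBBBBBB.......BBBBBBB..#......wwwwww
160 ###BBBBBBBB##########BBBBBBBB..........BBBBBB.........wwwwww
165 ##BBBBBBBB##########BBBBBBBB...######...BBBB......wwwwwwwwww
170 #BBBBBBBBB##########BBBBBBBB..########..BBB......wwwwwwwwww#
175 #BBBBBBBBB##########BBBBBBBB.##########.BBB.....wwwwwwwwww##
180 BBBBBBBBB###########BBBBBBBB.##########.BBB....wwwwwwwwww###
185 wwwwwwwww##########..........##########.......wwwwwwwwww####
190 wwwwwwwww##.....###..........##########......wwwwwwwwww#####
195 .wwwwwwwww#.....###..........###########.....wwwwwwwww######
```

Emit:
{"fn": "jog_arm", "kwargs": {
  "moves": [
    [[0.011,-0.002,0.018],[0,0.001,-0.002],0],
    [[0.02,-0.002,0.035],[0,0.001,-0.002],0],
    [[0.03,-0.002,0.053],[0,0.001,-0.002],0],
    [[0.0393,-0.002,0.071],[0,0.001,-0.002],0],
    [[0.0393,-0.002,0.071],[0,0.001,-0.002],0]
  ]
}}

```text
clock: 25.33
position: [0.461, 0.0902, 0.1068]
orientation: [0.982, 0.189, 0.017, -0.003]
ft_force: [-0.3, 0.8, -2.7]
gripper_width: 0.0233
grasp_force: 59.7
```

Emit:
{"fn": "jog_arm", "kwargs": {
  "moves": [
    [[0.004,0,0.007],[0,0,0],0],
    [[0.007,0,0.014],[0,0,0],0],
    [[0.011,0,0.021],[0,0,0],0],
    [[0.0148,0,0.0275],[0,0,0],0],
    [[0.0148,0,0.0275],[0,0,0],0]
  ]
}}

```text
clock: 25.75
position: [0.468, 0.0928, 0.0946]
orientation: [0.982, 0.189, 0.017, -0.003]
ft_force: [0.7, 0.8, -2.0]
gripper_width: 0.0234
grasp_force: 59.7
```

```bash
python3 - <<'E'
from pl import *
for b in(.004,.0): step(*tgt([-.0025,-.05,.006],b,np.radians(28),d=.058,dx=-.002))
E
```

```text
shift [-0.002, 0.0022, -0.0005] turn [0.0, -0.0004, 0.0013] mm 2.0 deg 0.1 goal [0.4674 0.0914 0.0948]
shift [0.0017, 0.0022, 0.0065] turn [0.0, -0.0004, 0.0013] mm 4.0 deg 0.1 goal [0.4693 0.0921 0.0914]
```

Emit:
{"fn": "jog_arm", "kwargs": {
  "moves": [
    [[0,0.001,0.0018],[0,0,0],0],
    [[0.001,0.001,0.0036],[0,0,0],0],
    [[0.001,0.001,0.0036],[0,0,0],0]
  ]
}}

```text
clock: 26.0
position: [0.4684, 0.0923, 0.0933]
orientation: [0.982, 0.189, 0.017, -0.003]
ft_force: [0.3, -0.2, -1.3]
gripper_width: 0.0231
grasp_force: 59.7
```

Emit:
{"fn": "jog_arm", "kwargs": {
  "moves": [
    [[0.0005,0,0.0009],[0,0,0],0],
    [[0.001,0,0.0018],[0,0,0],0],
    [[0.001,0,0.0018],[0,0,0],0]
  ]
}}

```text
clock: 26.25
position: [0.4689, 0.0926, 0.0925]
orientation: [0.982, 0.189, 0.017, -0.003]
ft_force: [-0.7, 0.1, -3.4]
gripper_width: 0.023
grasp_force: 59.7
```

Emit:
{"fn": "jog_arm", "kwargs": {
  "moves": [
    [[0.0005,0,0.0009],[0,0,0],0],
    [[0.001,0,0.0018],[0,0,0],0],
    [[0.001,0,0.0018],[0,0,0],0]
  ]
}}

```text
clock: 26.5
position: [0.4686, 0.0925, 0.0917]
orientation: [0.982, 0.189, 0.017, -0.003]
ft_force: [-3.4, -0.2, 6.6]
gripper_width: 0.023
grasp_force: 61.0
```

Emit:
{"fn": "jog_arm", "kwargs": {
  "moves": [
    [[0.0005,0,0.0009],[0,0,0],0],
    [[0.0005,0,0.0009],[0,0,0],0]
  ]
}}

```text
clock: 26.67
position: [0.4684, 0.0925, 0.0916]
orientation: [0.982, 0.189, 0.017, -0.003]
ft_force: [-5.7, -0.9, 12.6]
gripper_width: 0.0231
grasp_force: 61.6
```

Contact at the expected depth. Release gently, retract along the cell axis, check.

Emit:
{"fn": "jog_arm", "kwargs": {
  "moves": [
    [[-0.0005,0,-0.001],[0,0,0],0],
    [[-0.0005,0,-0.001],[0,0,0],27],
    [[-0.0005,0,-0.001],[0,0,0],30],
    [[-0.0005,0,-0.001],[0,0,0],34],
    [[-0.0005,0,-0.001],[0,0,0],34]
  ]
}}

```text
clock: 27.08
position: [0.4695, 0.0928, 0.0916]
orientation: [0.982, 0.189, 0.018, -0.003]
ft_force: [-0.7, 0.3, -0.1]
gripper_width: 0.0341
grasp_force: 0.0
```

Emit:
{"fn": "jog_arm", "kwargs": {
  "moves": [
    [[-0.015,0,-0.028],[0,0,0],34],
    [[-0.03,0,-0.06],[0,0,0],34],
    [[-0.06,0,-0.117],[0,0,0],34],
    [[-0.1,0,-0.194],[0,0,0],34],
    [[-0.1,0,-0.194],[0,0,0],34]
  ]
}}

```text
clock: 27.5
position: [0.4179, 0.0715, 0.1907]
orientation: [0.982, 0.188, 0.019, -0.004]
ft_force: [-0.5, 0.1, -0.9]
gripper_width: 0.034
grasp_force: 0.0
```

Emit:
{"fn": "jog_arm", "kwargs": {
  "moves": [
    [[0,0,-0.15],[0,0,0],50],
    [[0,0,-0.2],[0,0,0],60],
    [[0,0,-0.2],[0,0,0],60],
    [[0,0,-0.2],[0,0,0],60],
    [[0,0,-0.2],[0,0,0],60]
  ]
}}

```text
clock: 27.92
position: [0.4169, 0.0719, 0.2874]
orientation: [0.982, 0.189, 0.019, -0.004]
ft_force: [-1.0, 0.8, -0.3]
gripper_width: 0.06
grasp_force: 0.0
```

```bash
python3 chk.py w13; python3 - <<'E'
from h import *
im=cv2.imread('pics/w13.png');h=cv2.cvtColor(im,cv2.COLOR_BGR2HSV)
for v in range(30,180,5):
    r=''
    for u in range(200,400,3):
        H,S,V=h[v,u]
        r+='B' if S>120 and 95<H<130 else 'G' if S>100 and 40<H<85 else 'O' if S>150 and 4<H<19 else '#' if V<60 else 'w' if V>190 else '.' 
    print(v,r)
s=sense();print(s['position'].round(4),s['q'].round(2))
E
```

```text
pred foot/top 0.05 [[236.0, 107.0], [218.0, 155.0]]
pred foot/top 0 [[277.0, 107.0], [268.0, 155.0]]
pred foot/top -0.05 [[317.0, 107.0], [317.0, 155.0]]
0.75 [316. 131.] 1179 303 328 104 160 lowest 316.1 top edge crate [-0.0156 -0.0493  0.103 ]
0.63 [274. 131.] 1194 259 288 104 161 lowest 268.0 top edge crate [-0.017   0.0003  0.103 ]
0.57 [229. 130.] 1347 210 246 104 157 lowest 220.5 top edge crate [-0.0122  0.0483  0.103 ]
0.56 [232. 208.] 767 214 249 191 223 lowest 222.6 top edge crate [-0.1107  0.0667  0.103 ]
30 wwwwwwwwOOOOOOOOOOOOOOOOOOOOOOOOOOwwwwwwwwwwwwwwwwww.wwwwwwwwwwwwww
35 .........OOOOOOOOOOOOOOOOOOOOOOOOO.................w.wwwwwwwwwwwwww
40 wwwww..............................................wwwwwwwwwwwwwwww
45 wwwww...wwwwwwwwwww.www.ww..ww..ww...wwwwwwwwwww....wwwwwwwwwwwwwww
50 wwwww...wwwwwwwwwwwwwwwwwwwwwwwwwwww.....wwwwwww....wwwwwwwwwwwwwww
55 wwww................................................w......wwwwwwww
60 wwww......................................................wwwwwwwww
65 wwww...w...................................................wwwwwwww
70 wwww....
[... 933 characters left out ...]
###BBBBBBB########BBBBBBB########BBBB........w.wwwww#####
140 www.#.....##BBBBBBBB##...###BBBBBBB##....##BBBB.......wwwwwww######
145 wwwww.....##........#.....#........##....##...........wwwwww#######
150 wwww.ww.....wwwwwwwww....#wwwwwww.....................wwww.########
155 wwwwwwwwwwwwwwwwwwwww....wwwwwwww.....................www##########
160 wwwwwwwwwwwwwwwwwwwwww...wwwwwww......................ww###########
165 wwwwwwwwwwwwwwwwwwwwwwwwwwwwwwww.....................ww############
170 wwwwwwwwwwwwwwwwwwwwwwwwwwwwwwww.....................w#############
175 wwwwwwwwwwwwwwwwwwwwwwwwwwwwwwww....................###############
[0.416  0.0716 0.2858] [-0.46  0.14  0.18  2.22 -0.04  0.75 -1.44]
```

```bash
cat >> pl.py <<'E'
def bailpt(th,y=-.024,C=C):
    Rm,t=pose(C);return t+Rm@np.array([.088*np.sin(th),y,.044+.088*np.cos(th)])
def bailtool(th,past,y=-.024,lean=0):
    """tool x along crate +y, tool z down (lean>0: towards the cell axis); bar sits 'past' behind the tip"""
    cy=np.array([-np.sin(C[3]),np.cos(C[3]),0]);z=np.array([0,0,-1.]);Rt=np.c_[cy,np.cross(z,cy),z]
    Rt=R.from_rotvec(-lean*cy).as_matrix()@Rt
    return bailpt(th,y)+Rt@[0,0,past],Rt
E
python3 - <<'E'
from pl import *
from ik import *
S=camera_model('side');T=camera_model('top')
for n,a,b in(('monitor BL',(335,130),(160,147)),('monitor TL',(340,45),(118,108)),('BR',(482,213),(368,72))):
    x=tri([ray(S,a),ray(T,b)]);print(n,x.round(3),proj(S,x).round(),proj(T,x).round())
m=camera_model('wrist');im=cv2.imread('pics/w13.png');o,n=orange(im,(180,340,5,60));print(o,n)
from scipy.optimize import minimize_scalar
r=minimize_scalar(lambda th:np.linalg.norm(proj(m,bailpt(th,0))[0]-o),bounds=(1.2,1.9),method='bounded');print('theta',r.x,r.fun,proj(m,bailpt(r.x,0)))
q=sense()['q']
for lean in(0,.2):
  q=sense()['q'];q[6]+=1.57
  for th,up in((1.57,.08),(1.57,0),(1.2,0),(.8,0),(.4,0),(0,0),(-.05,0)):
    t,Rt=bailtool(th,.010,lean=lean);t=t+[0,0,up]
    oo=ik(t,Rt,6,q0=q,m=.03);q=oo[0][1];print(lean,th,round(oo[0][0],6),q.round(2),t.round(3),fk(q,p,full=True)[3].round(2))
E
```

```text
monitor BL [0.619 0.353 0.146] [[334. 130.]] [[161. 145.]]
monitor TL [0.639 0.364 0.401] [[341.  45.]] [[117. 110.]]
BR [ 0.819 -0.158  0.126] [[487. 212.]] [[366.  76.]]
[262.34702797  30.83216783] 1144
theta 1.5172448482736194 0.4582899421940822 [[262.77632715  30.99257946]]
0 1.57 0.0 [-0.39  0.46  0.02  2.   -0.02  0.68  0.03] [0.548 0.152 0.191] [0.55 0.15 0.52]
0 1.57 0.0 [-0.31  0.58 -0.09  2.06  0.1   0.51 -0.1 ] [0.548 0.152 0.111] [0.55 0.15 0.44]
0 1.2 0.0 [-0.23  0.53 -0.2   2.08  0.2   0.55 -0.19] [0.529 0.144 0.135] [0.53 0.14 0.46]
0 0.8 0.0 [-0.22  0.47 -0.21  2.14  0.18  0.54 -0.18] [0.5   0.132 0.151] [0.5  0.13 0.48]
0 0.4 0.0 [-0.21  0.44 -0.21  2.21  0.18  0.51 -0.18] [0.467 0.119 0.154] [0.47 0.12 0.48]
0 0 0.0 [-0.13  0.44 -0.31  2.28  0.3   0.46 -0.31] [0.437 0.107 0.143] [0.44 0.11 0.47]
0 -0.05 0.0 [-0.09  0.44 -0.37  2.29  0.36  0.46 -0.38] [0.433 0.106 0.141] [0.43 0.11 0.47]
0.2 1.57 0.0 [-0.47  0.41  0.14  2.15 -0.16  0.39  0.17] [0.55  0.152 0.191] [0.49 0.13 0.51]
0.2 1.57 0.0 [-0.33  0.54 -0.05  2.2   0.13  0.2  -0.12] [0.55  0.152 0.111] [0.49 0.13 0.43]
0.2 1.2 0.0 [-0.22  0.48 -0.21  2.22  0.39  0.26 -0.39] [0.53  0.144 0.136] [0.47 0.12 0.46]
0.2 0.8 0.0 [-0.2   0.43 -0.23  2.28  0.39  0.26 -0.38] [0.502 0.133 0.152] [0.44 0.11 0.47]
0.2 0.4 0.0 [-0.17  0.4  -0.26  2.34  0.47  0.24 -0.47] [0.469 0.12  0.154] [0.41 0.1  0.47]
0.2 0 0.0 [-0.21  0.39 -0.21  2.43  0.54  0.16 -0.54] [0.438 0.108 0.143] [0.38 0.08 0.46]
0.2 -0.05 0.0 [-0.18  0.39 -0.24  2.43  0.66  0.16 -0.66] [0.435 0.106 0.141] [0.37 0.08 0.46]
```

Emit:
{"fn": "jog_arm", "kwargs": {
  "moves": [
    [[0.3,-0.05,0.08],[0,0,-0.41],50],
    [[0.3,-0.05,0.08],[0,0,-0.41],50],
    [[0.3,-0.05,0.08],[0,0,-0.41],50],
    [[0.3,-0.05,0.08],[0,0,-0.41],50],
    [[0.3,-0.05,0.08],[0,0,-0.41],50]
  ]
}}

```text
clock: 28.43
position: [0.5513, 0.1548, 0.248]
orientation: [0.876, 0.481, 0.017, 0.001]
ft_force: [0.5, -0.2, 1.3]
gripper_width: 0.05
grasp_force: 0.0
```

Emit:
{"fn": "jog_arm", "kwargs": {
  "moves": [
    [[0,0,0],[0,0,-0.41],50],
    [[0,0,0],[0,0,-0.41],50],
    [[0,0,0],[0,0,-0.41],50],
    [[0,0,0],[0,0,-0.41],50],
    [[0,0,0],[0,0,-0.41],50]
  ]
}}

```text
clock: 28.85
position: [0.547, 0.1507, 0.2497]
orientation: [0.691, 0.723, 0.015, 0.006]
ft_force: [0.6, 0.8, 0.6]
gripper_width: 0.05
grasp_force: 0.0
```

```bash
python3 - <<'E'
from pl import *
print(sense()['q'].round(2),sense()['position'].round(3))
t,Rt=bailtool(1.54,.01);step(t+[0,0,.06],Rt)
E
```

```text
[-0.27  0.38 -0.13  1.96  0.07  0.77 -0.39] [0.547 0.151 0.25 ]
shift [-0.0011, -0.0046, 0.1531] turn [0.021, -0.0039, -0.2218] mm 77.0 deg 19.1 goal [0.5469 0.151  0.1731]
```

Emit:
{"fn": "jog_arm", "kwargs": {
  "moves": [
    [[0,-0.004,0.04],[0.021,-0.004,-0.2218],50],
    [[0,-0.004,0.08],[0.021,-0.004,-0.2218],50],
    [[-0.001,-0.004,0.12],[0.021,-0.004,-0.2218],50],
    [[-0.001,-0.0046,0.15],[0.021,-0.004,-0.2218],50],
    [[-0.001,-0.0046,0.15],[0.021,-0.004,-0.2218],50]
  ]
}}

```text
clock: 29.27
position: [0.5456, 0.1505, 0.1722]
orientation: [0.564, 0.826, -0.002, -0.001]
ft_force: [-0.3, 0.4, -0.2]
gripper_width: 0.0498
grasp_force: 0.0
```

Emit:
{"fn": "jog_arm", "kwargs": {
  "moves": [
    [[0,0,0],[0,0,0],50],
    [[0,0,0],[0,0,0],50]
  ]
}}

```text
clock: 29.43
position: [0.5478, 0.1514, 0.1767]
orientation: [0.564, 0.826, 0.001, 0.001]
ft_force: [-0.3, -0.8, 0.5]
gripper_width: 0.0498
grasp_force: 0.0
```

```bash
python3 - <<'E'
from pl import *
print(sense()['q'].round(2),sense()['position'].round(3))
t,Rt=bailtool(1.54,.01);step(t,Rt)
m=camera_model('wrist');im=shot('wrist','w14.png');h=cv2.cvtColor(im,cv2.COLOR_RGB2HSV)
b=bailpt(1.54,0);print('pred sleeve',proj(m,[bailpt(1.54,y) for y in(-.035,0,.035)]).round().tolist(),proj(m,[bailpt(1.6,0),bailpt(1.48,0)]).round().tolist())
k=cv2.inRange(h,(5,150,120),(18,255,255));v,u=np.nonzero(k);print('orange',len(u),u.min(),u.max(),v.min(),v.max(),u.mean(),v.mean())
for vv in range(v.min(),v.max(),8): print(vv,u[v==vv].min() if (v==vv).any() else None,u[v==vv].max() if (v==vv).any() else None)
E
```

```text
[-0.23  0.49 -0.2   2.01  0.15  0.66 -0.15] [0.548 0.151 0.177]
shift [-0.0001, -0.0021, 0.1271] turn [0.0017, 0.0002, -0.0046] mm 64.0 deg 0.4 goal [0.5469 0.151  0.1131]
pred sleeve [[315.0, 235.0], [315.0, 185.0], [315.0, 131.0]] [[319.0, 184.0], [311.0, 187.0]]
orange 1913 310 328 130 234 319.07004704652377 182.27966544694198
130 310 327
138 310 328
146 310 328
154 310 328
162 310 328
170 310 328
178 310 328
186 310 328
194 310 328
202 310 328
210 310 328
218 311 328
226 311 328
```

```bash
python3 - <<'E'
from pl import *
t,Rt=bailtool(1.60,.011);step(t,Rt)
E
```

```text
shift [-0.0, 0.0023, 0.1394] turn [0.0025, 0.0003, -0.0045] mm 70.0 deg 0.4 goal [0.5494 0.152  0.1076]
```

Emit:
{"fn": "jog_arm", "kwargs": {
  "moves": [
    [[0,0.0023,0.05],[0.0025,0,-0.0045],45],
    [[0,0.0023,0.1],[0.0025,0,-0.0045],40],
    [[0,0.0023,0.139],[0.0025,0,-0.0045],35],
    [[0,0.0023,0.139],[0.0025,0,-0.0045],35],
    [[0,0.0023,0.139],[0.0025,0,-0.0045],35]
  ]
}}

```text
clock: 29.9
position: [0.549, 0.152, 0.1078]
orientation: [0.561, 0.828, -0.001, -0.0]
ft_force: [0.3, 0.4, 0.5]
gripper_width: 0.0351
grasp_force: 0.0
```

Emit:
{"fn": "jog_arm", "kwargs": {
  "moves": [
    [[0,0,0],[0,0,0],20],
    [[0,0,0],[0,0,0],0],
    [[0,0,0],[0,0,0],0],
    [[0,0,0],[0,0,0],0],
    [[0,0,0],[0,0,0],0]
  ]
}}

```text
clock: 30.32
position: [0.5501, 0.1522, 0.1085]
orientation: [0.561, 0.828, 0.001, 0.001]
ft_force: [2.4, 0.7, 3.0]
gripper_width: 0.011
grasp_force: 58.6
```

```bash
python3 - <<'E'
from pl import *
s=sense();print(s['position'].round(4),s['gripper_width'],s['grasp_force'],s['ft_force'].round(1))
t0,Rt=bailtool(1.60,.011);M=R.from_quat(s['orientation']).as_matrix()
print('err',(s['position']-t0).round(4))
for th in np.arange(1.4,-.11,-.2): print(round(th,2),(M.T@(bailpt(th)-bailpt(1.6))/.5).round(4).tolist())
E
```

```text
[0.5501 0.1522 0.1085] 0.010955962044792924 58.60931396484375 [2.4 0.7 3. ]
err [0.0007 0.0002 0.0009]
1.4 [-0.0, -0.0196, -0.0292]
1.2 [-0.0, -0.0446, -0.0538]
1.0 [-0.0, -0.074, -0.0731]
0.8 [-0.0, -0.1067, -0.0861]
0.6 [-0.0, -0.1413, -0.0923]
0.4 [0.0, -0.1764, -0.0916]
0.2 [0.0, -0.2107, -0.0839]
0.0 [0.0, -0.2428, -0.0695]
```

Emit:
{"fn": "jog_arm", "kwargs": {
  "moves": [
    [[0,-0.0196,-0.0292],[0,0,0],0],
    [[0,-0.0446,-0.0538],[0,0,0],0],
    [[0,-0.074,-0.0731],[0,0,0],0],
    [[0,-0.1067,-0.0861],[0,0,0],0],
    [[0,-0.1413,-0.0923],[0,0,0],0]
  ]
}}

```text
clock: 30.73
position: [0.4883, 0.1278, 0.1566]
orientation: [0.561, 0.828, 0.005, 0.003]
ft_force: [2.8, 0.9, -6.4]
gripper_width: 0.0108
grasp_force: 59.9
```

Emit:
{"fn": "jog_arm", "kwargs": {
  "moves": [
    [[0,0,0],[0,0,0],0],
    [[0,0,0],[0,0,0],0]
  ]
}}

```text
clock: 30.9
position: [0.4862, 0.1269, 0.1563]
orientation: [0.561, 0.828, 0.003, 0.002]
ft_force: [2.4, 1.3, 18.8]
gripper_width: 0.0102
grasp_force: 62.8
```

Emit:
{"fn": "jog_arm", "kwargs": {
  "moves": [
    [[0,-0.0175,0],[0,0,0],0],
    [[0,-0.0351,0.0007],[0,0,0],0],
    [[0,-0.053,0.004],[0,0,0],0],
    [[0,-0.0694,0.0084],[0,0,0],0],
    [[0,-0.0694,0.0084],[0,0,0],0]
  ]
}}

```text
clock: 31.32
position: [0.4511, 0.1132, 0.1502]
orientation: [0.561, 0.828, 0.001, 0.001]
ft_force: [-1.5, 1.7, 7.3]
gripper_width: 0.0106
grasp_force: 63.8
```

```bash
python3 - <<'E'
from pl import *
s=sense();print(s['q'].round(2),s['position'].round(4),s['gripper_width'],s['ft_force'].round(1))
for th in(.2,.05,0,-.03,-.06): t,Rt=bailtool(th,.011);step(t,Rt)
E
```

```text
[-0.22  0.43 -0.19  2.25  0.18  0.47 -0.18] [0.4511 0.1132 0.1502] 0.010561885023263416 [-1.5  1.7  7.3]
shift [-0.0005, 0.0005, 0.0019] turn [0.0013, 0.0002, 0.0004] mm 1.0 deg 0.1 goal [0.4514 0.113  0.1492]
shift [-0.0004, -0.0239, 0.0121] turn [0.0013, 0.0002, 0.0004] mm 13.0 deg 0.1 goal [0.4401 0.1085 0.1441]
shift [-0.0004, -0.0316, 0.0163] turn [0.0013, 0.0002, 0.0004] mm 18.0 deg 0.1 goal [0.4365 0.1071 0.142 ]
shift [-0.0004, -0.0361, 0.019] turn [0.0013, 0.0002, 0.0004] mm 20.0 deg 0.1 goal [0.4344 0.1063 0.1407]
shift [-0.0004, -0.0406, 0.0218] turn [0.0013, 0.0002, 0.0004] mm 23.0 deg 0.1 goal [0.4324 0.1055 0.1392]
```

Following the arc well. Go to 0 and press slightly against the stop.

Emit:
{"fn": "jog_arm", "kwargs": {
  "moves": [
    [[0,-0.012,0.005],[0,0,0],0],
    [[0,-0.024,0.011],[0,0,0],0],
    [[0,-0.0316,0.0152],[0,0,0],0],
    [[0,-0.0316,0.0152],[0,0,0],0]
  ]
}}

```text
clock: 31.65
position: [0.4376, 0.1078, 0.1422]
orientation: [0.561, 0.828, 0.001, 0.001]
ft_force: [3.3, 4.0, -0.3]
gripper_width: 0.0099
grasp_force: 65.1
```

Emit:
{"fn": "jog_arm", "kwargs": {
  "moves": [
    [[0,-0.0045,0.0025],[0,0,0],0],
    [[0,-0.0045,0.0025],[0,0,0],0],
    [[0,-0.0045,0.0025],[0,0,0],0]
  ]
}}

```text
clock: 31.9
position: [0.4375, 0.1078, 0.142]
orientation: [0.561, 0.828, 0.003, 0.002]
ft_force: [3.9, 2.8, 13.4]
gripper_width: 0.0106
grasp_force: 66.6
```

Emit:
{"fn": "jog_arm", "kwargs": {
  "moves": [
    [[0,-0.0045,0.0025],[0,0,0],0],
    [[0,-0.0045,0.0025],[0,0,0],0],
    [[0,-0.0045,0.0025],[0,0,0],0]
  ]
}}

```text
clock: 32.15
position: [0.4375, 0.1078, 0.1419]
orientation: [0.561, 0.828, 0.005, 0.003]
ft_force: [6.3, 3.9, 24.8]
gripper_width: 0.0103
grasp_force: 68.0
```

Emit:
{"fn": "jog_arm", "kwargs": {
  "moves": [
    [[0,0.005,-0.0035],[0,0,0],0],
    [[0,0.005,-0.0035],[0,0,0],20],
    [[0,0.005,-0.0035],[0,0,0],30],
    [[0,0.005,-0.0035],[0,0,0],36],
    [[0,0.005,-0.0035],[0,0,0],36]
  ]
}}

```text
clock: 32.57
position: [0.434, 0.1058, 0.1408]
orientation: [0.561, 0.828, -0.001, -0.0]
ft_force: [-0.2, -0.2, 0.9]
gripper_width: 0.0361
grasp_force: 0.0
```

Emit:
{"fn": "jog_arm", "kwargs": {
  "moves": [
    [[0,0,-0.02],[0,0,0],36],
    [[0,0,-0.06],[0,0,0],36],
    [[0,0,-0.14],[0,0,0],36],
    [[0,0,-0.22],[0,0,0],36],
    [[0,0,-0.22],[0,0,0],36]
  ]
}}

```text
clock: 32.98
position: [0.4367, 0.1071, 0.2567]
orientation: [0.561, 0.828, 0.003, 0.003]
ft_force: [1.6, 0.9, 0.2]
gripper_width: 0.0361
grasp_force: 0.0
```

Emit:
{"fn": "jog_arm", "kwargs": {
  "moves": [
    [[0,0,0],[0,0,0],36],
    [[0,0,0],[0,0,0],36]
  ]
}}

```text
clock: 33.15
position: [0.4342, 0.1059, 0.2508]
orientation: [0.561, 0.828, -0.0, 0.0]
ft_force: [-0.5, 1.4, 0.1]
gripper_width: 0.036
grasp_force: 0.0
```

```bash
python3 - <<'E'
from pl import *
m=camera_model('wrist');im=shot('wrist','w15.png');h=cv2.cvtColor(im,cv2.COLOR_RGB2HSV);print(sense()['position'].round(3))
k=cv2.inRange(h,(5,150,120),(18,255,255));v,u=np.nonzero(k);print('orange',len(u),u.min(),u.max(),v.min(),v.max(),u.mean(),v.mean())
for th in(0,.05,.1,-.05): print(th,proj(m,[bailpt(th,y) for y in(-.035,0,.035)]).round().tolist())
Rm,t=pose(C)
print('post tops',proj(m,np.array([[-.011,y,.103] for y in(.05,0,-.05)])@Rm.T+t).round().tolist())
for r in silhouettes('wrist','holder_a'): print(round(r['confidence'],2),np.round(r['xy']),r['mask'].sum())
S=camera_model('side');i=shot('side','s2.png')
for r in silhouettes('side','holder_a'): print('side',round(r['confidence'],2),np.round(r['xy']),r['mask'].sum())
o,n=orange(cv2.imread('pics/s2.png'),(250,350,100,230));print(o,n,[proj(S,bailpt(th,0)).round(1).tolist() for th in(0,.1,.2)])
for n in('red_adapter','usb_stick'): print(n,[ (round(r['confidence'],2),np.round(r['xy'])) for r in silhouettes('side',n)])
E
```

```text
[0.434 0.106 0.25 ]
orange 1330 314 329 127 215 321.39624060150373 171.50977443609023
0 [[320.0, 215.0], [320.0, 173.0], [320.0, 129.0]]
0.05 [[325.0, 216.0], [325.0, 174.0], [325.0, 129.0]]
0.1 [[330.0, 216.0], [330.0, 174.0], [331.0, 129.0]]
-0.05 [[315.0, 214.0], [315.0, 173.0], [315.0, 129.0]]
post tops [[326.0, 110.0], [325.0, 168.0], [325.0, 220.0]]
0.96 [355. 110.] 1367
0.91 [354. 210.] 1211
0.63 [354. 162.] 1190
0.61 [256. 100.] 972
side 0.83 [258. 201.] 309
side 0.63 [287. 178.] 163
side 0.61 [299. 181.] 129
side 0.5 [309. 193.] 168
side 0.36 [299. 171.] 389
[289.8125   166.421875] 64 [[[291.7, 167.8]], [[294.1, 165.5]], [[296.6, 163.5]]]
red_adapter [(0.82, array([400., 283.]))]
usb_stick [(0.51, array([433., 345.]))]
```

```bash
python3 -c "
from bench import *
print(sign_off())"
```

```text
the job is handed in; nothing more can be done
None
```

Both spare holders stand in the crate's two free cells beside the original one, and the bail is up against its stop. The adapter and memory stick were not moved, and the job is handed in at about 33 s.

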